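Seal capped vials into the dry-storage chamber

TASK

Put every vial on the bench away in the dry-storage chamber: with its cap clicked fully down, standing upright on the chamber floor. Pull the chamber's vent plug up and, with the plug up, set the loose lid on the rim so that it sits seated and level; then push the plug fully home, and last of all turn the sealing knob clockwise until its ratchet has clearly slipped. Leave the other things on the bench where they are.

Things in the scene. Friction and masses are not known exactly. Their poses are not given: they have to be found in the camera images.
- vial1: an amber glass vial, 48 mm across, with a captive white push-down cap, 50 mm across and 20 mm tall; 88 mm tall overall with the cap raised (a bare 16 mm of neck shows below the cap), 74 mm tall with the cap pressed home; about 150 g. Glass body 52 mm tall. Origin at the centre of its underside, z up through the cap. Two or three of the four vials are present in a run
- cap1 (a joint): the slide of vial1's cap, m: 0 raised, 0.014 pressed home; a click detent holds it at either end. Pressing needs about 10 N at first, past half-way it snaps home
- vial2: an amber glass vial, 48 mm across, with a captive white push-down cap, 50 mm across and 20 mm tall; 88 mm tall overall with the cap raised (a bare 16 mm of neck shows below the cap), 74 mm tall with the cap pressed home; about 150 g. Glass body 52 mm tall. Origin at the centre of its underside, z up through the cap. Two or three of the four vials are present in a run
- cap2 (a joint): the slide of vial2's cap, m: 0 raised, 0.014 pressed home; a click detent holds it at either end. Pressing needs about 10 N at first, past half-way it snaps home
- vial3: an amber glass vial, 48 mm across, with a captive white push-down cap, 50 mm across and 20 mm tall; 88 mm tall overall with the cap raised (a bare 16 mm of neck shows below the cap), 74 mm tall with the cap pressed home; about 150 g. Glass body 52 mm tall. Origin at the centre of its underside, z up through the cap. Two or three of the four vials are present in a run
- cap3 (a joint): the slide of vial3's cap, m: 0 raised, 0.014 pressed home; a click detent holds it at either end. Pressing needs about 10 N at first, past half-way it snaps home
- vial4: an amber glass vial, 48 mm across, with a captive white push-down cap, 50 mm across and 20 mm tall; 88 mm tall overall with the cap raised (a bare 16 mm of neck shows below the cap), 74 mm tall with the cap pressed home; about 150 g. Glass body 52 mm tall. Origin at the centre of its underside, z up through the cap. Two or three of the four vials are present in a run
- cap4 (a joint): the slide of vial4's cap, m: 0 raised, 0.014 pressed home; a click detent holds it at either end. Pressing needs about 10 N at first, past half-way it snaps home
- chamber: fixed dry-storage chamber: open aluminium box 136 mm (x) by 236 mm (y), inside 120 by 220, walls 8 mm, rim 90 mm and inner floor 5 mm above the bench. At its +y end a white valve deck, 136 mm (x) by 100 mm (y 118 to 218), 60 mm tall, carries vent plug and sealing knob. Origin: centre of the box's underside; y is the long way
- chamber_rim (a point): centre of the chamber's mouth, at rim height
- lid: loose aluminium lid: plate 136 mm (x) by 236 mm (y), 6 mm thick, 300 g; below it an 8 mm deep lip, 112 by 212 mm (4 mm play all round in the mouth), on which it lies on the bench. Black bar handle on top, 100 mm along y, 14 mm wide, its middle 31 mm and top 39 mm above the origin, the centre of the plate's underside, which rests on the rim when seated. Either way round fits
- plug (a joint): the vent plug's slide, m: 0 pressed home, 0.014 pulled up and open; a click detent of about 9 N holds it at either end
- plug_top (a point): centre of the top face of the vent plug: an upright black cylinder 30 mm across and 28 mm tall on the valve deck (its underside 4 mm above the deck when home)
- screw (a joint): how far the sealing screw under the knob is turned in, rad: grows clockwise seen from above and stops dead at 2.4 (tight). Steel collar with a pointer under the knob; it turns with the knob until tight
- ratchet (a joint): how far the knob has slipped on its screw, rad: stays 0 until the screw is tight, then grows as the knob slips clockwise at about 0.2 N m. Turning the knob back takes the screw back with it
- knob_grip (a point): grip point on the axis of the sealing knob: a black disc 50 mm across with an upright bar 48 mm long (this frame's x), 14 mm wide (y), 32 mm tall; the point is 12 mm below the bar's top. z up
- dish: flat glass dish, 64 mm across, 13 mm tall; stands by, to be left alone. Origin at its underside
- dishes: stack of clear dishes, 92 mm across, 48 mm tall; stands by, to be left alone. Origin at its underside
- bottle: bottle, 68 mm across, 150 mm tall; stands by, to be left alone. Origin at its underside
- marker: marker pen lying down, 130 mm; stands by, to be left alone. Origin at its underside
- remote: black remote control, 45 by 160 mm, 20 mm tall; stands by, to be left alone. Origin at its underside
- driver: screwdriver lying down; stands by, to be left alone. Origin at its underside
Not all that is in view belongs to the job. What is shaped like the vial2 but blue is not meant.

How it is judged:
On the way, in this order (a step that is already met when the one before it is completed fails the run):
1. all vials stand capped in the chamber and the lid is seated level on the rim while the vent plug is up (x of vial1 in the frame of chamber between -0.06 and 0.06 m and y of vial1 in the frame of chamber between -0.11 and 0.11 m and z of each of vial1, vial2, vial3, vial4 in the frame of chamber below 0.012 m and angle between each of vial1, vial2, vial3, vial4's own z axis and vertical below 0.1 rad and value of joint each of cap1, cap2, cap3, cap4 above 0.011 m and x of vial2 in the frame of chamber between -0.06 and 0.06 m and y of vial2 in the frame of chamber between -0.11 and 0.11 m and x of vial3 in the frame of chamber between -0.06 and 0.06 m and y of vial3 in the frame of chamber between -0.11 and 0.11 m and x of vial4 in the frame of chamber between -0.06 and 0.06 m and y of vial4 in the frame of chamber between -0.11 and 0.11 m and horizontal distance between lid and chamber_rim below 0.01 m and z of lid in the frame of chamber_rim between -0.003 and 0.003 m and angle between lid's own z axis and vertical below 0.03 rad and angle between the y axis of lid and the y axis of chamber, either way round below 0.1 rad and value of joint plug above 0.01 m), for 0.2 s.
2. the vent plug is pressed home with the lid seated (horizontal distance between lid and chamber_rim below 0.01 m and z of lid in the frame of chamber_rim between -0.003 and 0.003 m and angle between lid's own z axis and vertical below 0.03 rad and angle between the y axis of lid and the y axis of chamber, either way round below 0.1 rad and value of joint plug below 0.003 m), for 0.2 s.
3. the screw is tight and the knob has slipped on it (value of joint screw above 2.34 rad and value of joint ratchet above 0.17 rad), for 0.2 s.
At the end, for the whole second after the job is handed in: Each vial upright (0.1 rad) on the chamber floor, cap pressed over 11 of 14 mm; lid at rest on the rim, its origin within 10 mm sideways and 3 mm in height of chamber_rim, tilt under 0.03 rad, square within 0.1 rad; plug within 3 mm of home; screw over 2.34 rad, ratchet slipped over 0.17 rad (all of step 2 and all of step 3 and x of vial1 in the frame of chamber between -0.06 and 0.06 m and y of vial1 in the frame of chamber between -0.11 and 0.11 m and z of each of vial1, vial2, vial3, vial4 in the frame of chamber below 0.012 m and angle between each of vial1, vial2, vial3, vial4's own z axis and vertical below 0.1 rad and value of joint each of cap1, cap2, cap3, cap4 above 0.011 m and x of vial2 in the frame of chamber between -0.06 and 0.06 m and y of vial2 in the frame of chamber between -0.11 and 0.11 m and x of vial3 in the frame of chamber between -0.06 and 0.06 m and y of vial3 in the frame of chamber between -0.11 and 0.11 m and x of vial4 in the frame of chamber between -0.06 and 0.06 m and y of vial4 in the frame of chamber between -0.11 and 0.11 m and linear speed of lid below 0.02 m/s); the robot touches nothing.
It fails at once if something standing by is pushed more than 50 mm from its place (distance of any of dish, dishes, bottle, marker, remote, driver from where it was at the start of the episode above 0.05 m).
It fails at once if the bottle or the dish stack is tipped over (angle between any of bottle, dishes's own z axis and vertical above 0.5 rad).
Of vial1, vial2, vial3, vial4 only 2 to 3 are there at a start; the rules pass over those that are not, and their reading is None.
At some moment in a run one of lid, vial1, vial2, vial3, vial4 may be knocked a few centimetres aside while the robot is not near it.
It also fails if it takes over 200 s, if anything falls off the work surface, if the arm or the gripper's body presses on something with over 40 N, if the wrist force passes 120 N, or if a joint passes its speed limit or range.

ROBOT

A 6-joint arm with a two-finger parallel gripper is mounted at the origin on the work surface. World frame = base frame: x ahead of the robot, y to its left, z up, the work surface at z = 0. Lengths are in m, angles in rad, forces in N, time in s.
With the tool pointing down it reaches from about 0.35 to 0.775 m from the base axis. Payload 7.3 kg.
Tool frame: the origin (TCP) lies midway between the tips of the shut fingers; the grasp point (between the pads) lies 19 mm behind it (robot.grip_depth is the z of the grasp point in the tool frame, in m); z points along the fingers, y is the line along which they close (so a half turn about z gives the same grasp; the last joint's range is limited). The gripper opens to 92 mm and grips with 3 to 60 N. Pads are 19 mm wide; open, the fingers measure 130 mm over their backs; the gripper's body (75 mm by 190 mm) begins 47 mm behind the grasp point.
Start: joints at [-1.413, 0.342, 1.524, -0, 1.275, -0.146], TCP at [0.157, -0.501, 0.227] pointing down, gripper open.
Joint ranges: [-2.53, 2.53], [-0.77, 2.02], [0.04, 2.7], [-1, 4.14], [0.28, 2.66], [-3.11, 3.11]. Speed limits (rad/s): [2.57, 2.57, 3.14, 3.14, 3.14, 3.14].

INTERFACE

Orientations are given as [roll, pitch, yaw] about the fixed x, y, z axes, in that order (R = Rz(yaw) Ry(pitch) Rx(roll)).
In Python, from cell import robot, viewer gives the robot as it stands.
- The arm moves only by the tool step_arm, never from a script. Its argument "increments" is a list of rows, each an object with "delta_pos": the shift along the tool's x, y, z in cm, a list of three; "dr": the turn, a rotation vector about the tool's x, y, z in degrees, a list of three; "fingers": the closure, from -1 (fully open) to 1 (shut), so that 0 is half open. In form: [{"delta_pos": [tx, ty, tz], "dr": [wx, wy, wz], "fingers": fingers}, ...]. A call has exactly 5 rows; each row is the pose to reach, as a shift and turn from the pose commanded when the call began, along the tool's axes at that moment; what a row does not reach only later rows make up. A row lasts 1/8 s, in which the tool goes at most 62.5 mm and 10.7 degrees, less where a joint would pass 70% of its speed; a pose out of reach is approached as far as the arm can. A call with a gripper value outside its range is refused whole. The fingers move at their own pace and stop on an object; "newtons" is the grip in N (left out, the last holds). Time passes only in rows, so rows that repeat a pose let the fingers close, or fill a call up. It gives the time, the measured TCP pose, the force, the opening and the grip force at its end, in the units of the state.
- robot.observe(): the state, without advancing time (a new reading comes with each control period).
- viewer.read_camera(name): name is "scene" or "top" or "wrist"; returns the picture (480x640x3 uint8, red, green, blue); there is no depth.
- viewer.camera_params(name): a dict with "K" (3x3 intrinsics, pixels), "k1" (the pictures are not rectified: a ray, as slopes to the right and down, at radius r is drawn at 1 + k1 r^2 times it, then the intrinsics apply), "T" (4x4, takes a point from camera to world coordinates). Camera axes: x right, y down, z forward; pixel columns grow to the right and rows downward; lengths in m; the calibration is good to about 2 mm. A picture is of the moment at which its call begins: read the wrist's pose just before it. camera_params takes no time and is no camera call; for the wrist camera it gives the pose at the moment of the call.
- robot.hand_in(): hands the job in; it is judged then, once.
The state is a dict: "time": time; "qpos": joint angles; "qvel": joint speeds; "joint_efforts": joint torques, N m; "tool_pos": TCP position; "tool_rot": TCP orientation; "contact_force": force on the tool from outside, world axes, zero at the start; "torque": the same for the moment, N m; "opening": finger opening in m; "grip_force": force on a finger pad.
Only numpy, scipy, OpenCV 4.12 (cv2) and the standard library are available. Lean on these libraries where they do the work, as an engineer would, in place of code of your own. Each camera call takes 0.05 s, during which the arm holds its last target. There are 200 camera calls.

## Working session

There is one attempt and no reset: what is moved stays moved. The work goes in short steps, Python scripts to look and compute and a tool call to move; the robot and the scene stay as the last step left them, time stands still between calls to the robot, and variables do not carry over. Pictures are saved under pics/ and viewed, at most 14 in all, crops included, and the job is handed in when it is done.

Besides the shell and the picture viewer there is one more tool, called after "Request:" as name(argument=value, ...) on one line, values as JSON. step_arm: Moves the arm, as the interface text tells. Its arguments: {"type":"object","properties":{"increments":{"type":"array"},"newtons":{"type":"number"}},"required":["increments"]}

```bash
ls; mkdir -p pics; python3 - <<'E'
from cell import robot, viewer
import cv2,numpy as np
o=robot.observe();print(o)
for n in("top","scene"):
    im=viewer.read_camera(n);cv2.imwrite(f"pics/{n}0.png",im[:,:,::-1]);c=viewer.camera_params(n);print(n,c)
E
```

```text
pics
{'time': 0.0, 'qpos': array([-1.41298535e+00,  3.42712317e-01,  1.52500983e+00,  1.48735670e-05,
        1.27542605e+00, -1.45971167e-01]), 'qvel': array([ 3.39743132e-04, -6.15279760e-04,  4.77127126e-04,  1.86372147e-04,
       -4.32314965e-04,  4.06292375e-09]), 'joint_efforts': array([-1.87609367e-03, -4.31251359e+01, -2.44214541e+01,  7.15456414e-02,
        5.61223039e-02, -1.36516101e-04]), 'tool_pos': array([ 0.15701851, -0.50053727,  0.22605289]), 'tool_rot': array([-3.14005572e+00, -2.40330041e-04,  3.03777614e-01]), 'contact_force': array([0.04888866, 0.83858094, 0.56699258]), 'torque': array([-0.00807025,  0.04854574,  0.02925459]), 'grip_force': 0.0, 'opening': 0.0913233252176338}
top {'K': array([[528.65358982,   0.        , 319.61225028],
       [  0.        , 528.65358982, 233.74409492],
       [  0.        ,   0.        ,   1.        ]]), 'k1': 0.010714289706815785, 'T': array([[-1.61513571e-03, -9.86748083e-01,  1.62251694e-01,
         3.44975124e-01],
       [-9.99997850e-01,  1.80470519e-03,  1.02098875e-03,
        -4.95657112e-02],
       [-1.30027517e-03, -1.62249696e-01, -9.86748877e-01,
         1.21718387e+00],
       [ 0.00000000e+00,  0.00000000e+00,  0.00000000e+00,
         1.00000000e+00]])}
scene {'K': array([[591.64535013,   0.        , 308.73281427],
       [  0.        , 591.64535013, 233.77258978],
       [  0.        ,   0.        ,   1.        ]]), 'k1': -0.11004433244868145, 'T': array([[ 0.36415861,  0.58280324, -0.72644951,  1.41155727],
       [ 0.9313165 , -0.23304291,  0.27989386, -0.36926236],
       [-0.00617086, -0.77848018, -0.62763886,  0.8542609 ],
       [ 0.        ,  0.        ,  0.        ,  1.        ]])}
```

View pics/top0.png

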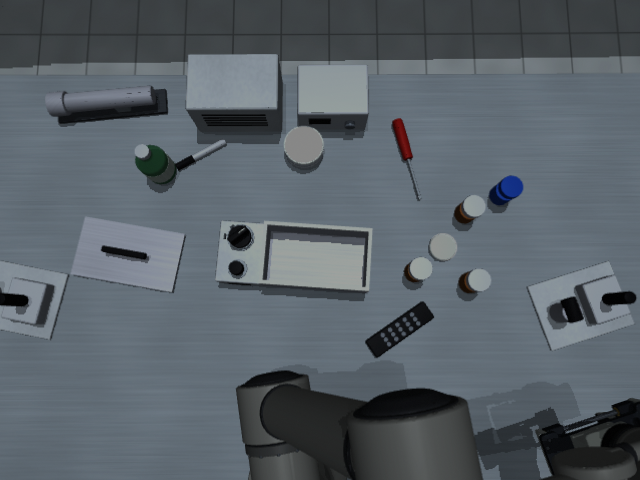

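View pics/scene0.png

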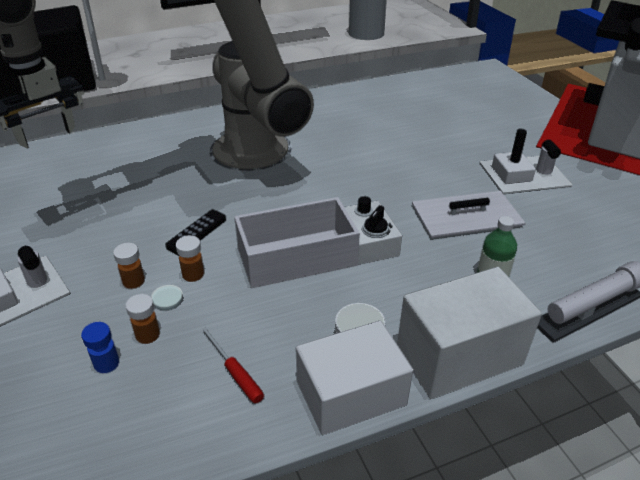

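The top view shows three vials, with caps at (472,208), (419,269) and (475,281). The blue decoy is at (508,188) and the dish at (443,247). The chamber is at about (318,260) with its deck to the left: knob at (240,236), plug at (236,268). The lid is at (128,254). Next I'll zoom in for corners.

```bash
cat > h.py <<'E'
import numpy as np, cv2
from scipy.spatial.transform import Rotation as R
from cell import robot, viewer
def ray(c,u,v):
    d=np.array([(u-c["K"][0,2])/c["K"][0,0],(v-c["K"][1,2])/c["K"][1,1]]);s=d.copy()
    for _ in range(10): s=d/(1+c["k1"]*(s@s))
    return c["T"][:3,:3]@np.r_[s,1]
def w(c,u,v,z):
    r=ray(c,u,v);o=c["T"][:3,3];return o+r*(z-o[2])/r[2]
def px(c,p):
    q=c["T"][:3,:3].T@(np.array(p)-c["T"][:3,3]);s=q[:2]/q[2];s=s*(1+c["k1"]*(s@s))
    return c["K"][:2,:2]@s+c["K"][:2,2]
def rel(p,yaw,tilt=None):
    "cm shift and deg turn in tool axes to TCP position p, pointing down with tool yaw"
    o=robot.observe();T=R.from_euler("xyz",o["tool_rot"]);G=R.from_euler("xyz",[np.pi,0,yaw])
    return np.round(T.inv().apply(np.array(p)-o["tool_pos"])*100,2),np.round((T.inv()*G).as_rotvec(degrees=True),1)
E
python3 - <<'E'
from h import *
im=cv2.imread("pics/top0.png")
a=cv2.resize(im[210:300,60:380],None,fx=2.5,fy=2.5,interpolation=2)
b=cv2.resize(im[180:300,380:540],None,fx=5,fy=5,interpolation=2)[:,:800]
cv2.imwrite("pics/za.png",a)
c=viewer.camera_params("top")
for n,u,v,z in[("va",472,205,.088),("vb",419,267,.088),("vc",476,280,.088),("blue",510,185,.088),("dish",443,247,.013)]:print(n,w(c,u,v,z).round(3))
E
```

```text
va [ 0.594 -0.381  0.088]
vb [ 0.458 -0.261  0.088]
vc [ 0.43  -0.381  0.088]
blue [ 0.638 -0.466  0.088]
dish [ 0.512 -0.332  0.013]
```

View pics/za.png

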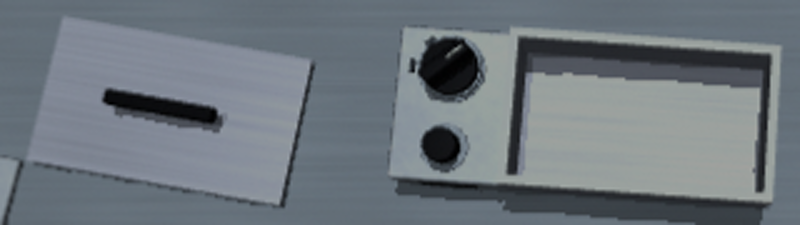

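```bash
python3 - <<'E'
from h import *
from scipy.optimize import least_squares as LS
c=viewer.camera_params("top")
def fit(pts,x0):
    def f(x):
        r=[]
        for (a,b,z),(u,v) in pts:
            C,S=np.cos(x[2]),np.sin(x[2]);r+=list(px(c,[x[0]+C*a-S*b,x[1]+S*a+C*b,z])-np.array([60+u/2.5,210+v/2.5]))
        return r
    s=LS(f,x0);return s.x.round(4),np.round(s.fun,1)
print(fit([((.068,.118,.09),(510,28)),((.068,-.118,.09),(780,46)),((-.068,-.118,.09),(771,204)),((.068,.218,.06),(403,27)),((-.068,.218,.06),(389,177))],[.5,0,0]))
print(fit([((.068,.118,.014),(63,16)),((.068,-.118,.014),(313,62)),((-.068,-.118,.014),(284,206)),((-.068,.118,.014),(30,160)),((0,.05,.047),(105,95)),((0,-.05,.047),(216,114))],[.5,.4,0]))
print("plug",w(c,60+441/2.5,210+145/2.5,.092));print("knob",w(c,60+449/2.5,210+66/2.5,.075))
for y in (-.381,):pass
print(rel([.43,-.381,.20],0),robot.observe()['tool_rot'])
E
```

```text
(array([ 0.4823, -0.0407, -0.0725]), array([ 0.1, -0.2,  0.7,  0.1,  0.8, -0.1, -0.5, -0.4, -1.2,  0.5]))
(array([ 0.4967,  0.3879, -0.1751]), array([ 0.9,  0.1,  0.7, -0.9, -0.5, -0.2, -0.5,  0.3, -0. ,  0.3, -0.6,
        0.3]))
plug [0.45623018 0.12929472 0.092     ]
knob [0.52721699 0.12666497 0.075     ]
(array([29.63, -3.24,  2.62]), array([-0.1,  0. , 17.4])) [-3.14026393e+00 -1.69583321e-04  3.03786778e-01]
```

Request:
step_arm(increments=[{"delta_pos": [6, -0.6, 0.5], "dr": [0, 0, -7], "fingers": -1}, {"delta_pos": [12, -1.3, 1], "dr": [0, 0, -14], "fingers": -1}, {"delta_pos": [18, -1.9, 1.5], "dr": [0, 0, -21], "fingers": -1}, {"delta_pos": [24, -2.6, 2], "dr": [0, 0, -28], "fingers": -1}, {"delta_pos": [29.6, -3.2, 2.6], "dr": [0, 0, -31], "fingers": -1}], newtons=40)

```text
time: 0.72
tool_pos: [0.4316, -0.3807, 0.2003]
tool_rot: [-3.141, 0.0, 0.848]
contact_force: [0.9, -1.2, -0.3]
opening: 0.0919
grip_force: 0.0
```

```bash
python3 - <<'E'
from h import *
c=viewer.camera_params("wrist");im=viewer.read_camera("wrist");cv2.imwrite("pics/w1.png",im[:,:,::-1])
print(c,robot.observe()["tool_pos"],robot.observe()["tool_rot"],robot.observe()["qpos"])
E
```

```text
{'K': array([[335.03159653,   0.        , 317.50737766],
       [  0.        , 335.03159653, 239.52386831],
       [  0.        ,   0.        ,   1.        ]]), 'k1': 0.006112533553098547, 'T': array([[ 7.49604812e-01, -6.33475148e-01, -1.91838116e-01,
         4.83544097e-01],
       [-6.61885600e-01, -7.17306253e-01, -2.17667620e-01,
        -3.22038193e-01],
       [ 2.80347366e-04,  2.90139582e-01, -9.56984297e-01,
         3.59915435e-01],
       [ 0.00000000e+00,  0.00000000e+00,  0.00000000e+00,
         1.00000000e+00]])} [ 0.43676163 -0.37707396  0.19926961] [-3.1415824  -0.00383526  0.85275843] [-0.84709855  0.45900789  1.41969472  0.00398904  1.26339611 -0.13026864]
```

View pics/w1.png

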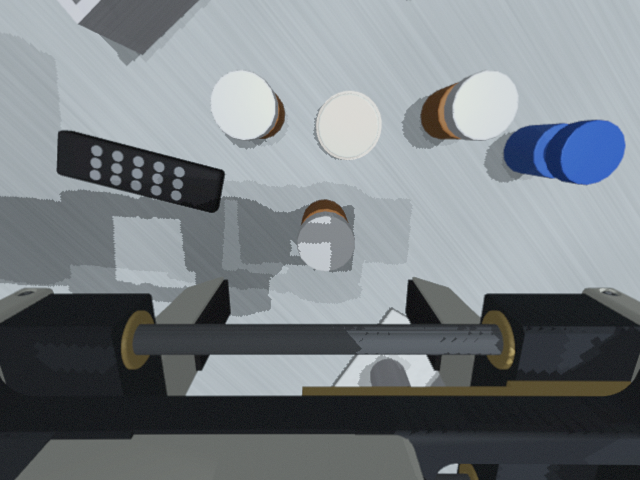

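Wrist view: vial c's cap is at (325,243), b's at (243,105), a's at (485,105) and the dish at (348,125). I'll triangulate cap heights from this and the top view.

```bash
python3 - <<'E'
from h import *
c=viewer.camera_params("wrist");t=viewer.camera_params("top");print(robot.observe()["tool_pos"])
for n,a,b in[("A",(485,105),(472.5,205.5)),("B",(243,105),(419.5,266.5)),("C",(325,243),(475.5,279.5))]:
    r1,r2=ray(c,*a),ray(t,*b);s=np.linalg.lstsq(np.c_[r1,-r2],t["T"][:3,3]-c["T"][:3,3],rcond=None)[0]
    print(n,c["T"][:3,3]+r1*s[0],t["T"][:3,3]+r2*s[1],[w(c,*a,z).round(3) for z in(.074,.088)])
im=cv2.imread("pics/scene0.png")
cv2.imwrite("pics/s.png",cv2.resize(im[225:380,70:220],None,fx=4,fy=3.8,interpolation=2))
E
```

```text
[ 0.43676163 -0.37707396  0.19926961]
A [ 0.58685775 -0.3760098   0.11808666] [ 0.58607784 -0.37336311  0.11713667] [array([ 0.605, -0.387,  0.074]), array([ 0.599, -0.383,  0.088])]
B [ 0.4615928  -0.26216116  0.08302403] [ 0.45967589 -0.26312035  0.08301078] [array([ 0.461, -0.26 ,  0.074]), array([ 0.462, -0.263,  0.088])]
C [ 0.43259333 -0.39280109  0.06176514] [ 0.4333044  -0.38852586  0.06056654] [array([ 0.435, -0.39 ,  0.074]), array([ 0.437, -0.386,  0.088])]
```

View pics/s.png

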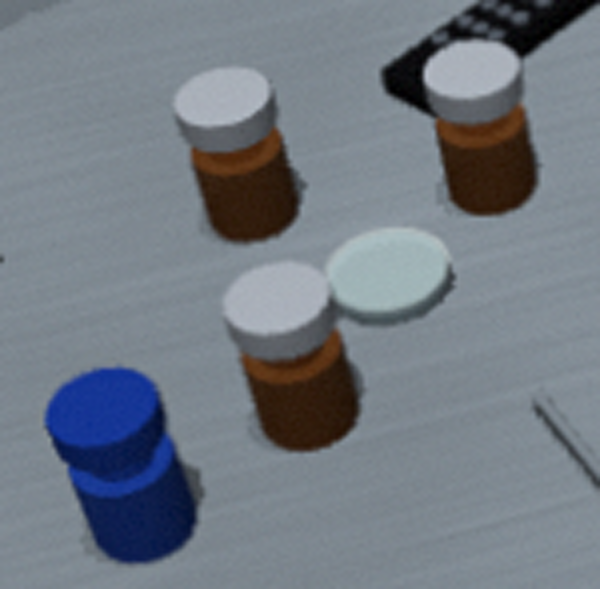

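All three vials have raised caps. I'll take vial C first: descend and grip the cap.

Request:
step_arm(increments=[{"delta_pos": [-0.7, 0.3, 4], "dr": [0, 0, 0], "fingers": -1}, {"delta_pos": [-0.7, 0.3, 8], "dr": [0, 0, 0], "fingers": -1}, {"delta_pos": [-0.7, 0.3, 11], "dr": [0, 0, 0], "fingers": -1}, {"delta_pos": [-0.7, 0.3, 13], "dr": [0, 0, 0], "fingers": -1}, {"delta_pos": [-0.7, 0.3, 14], "dr": [0, 0, 0], "fingers": -1}])

```text
time: 1.4
tool_pos: [0.4268, -0.3886, 0.0593]
tool_rot: [-3.139, -0.0, 0.845]
contact_force: [0.1, -0.3, -0.1]
opening: 0.0917
grip_force: 0.0
```

Request:
step_arm(increments=[{"delta_pos": [0, 0, 0], "dr": [0, 0, 0], "fingers": -0.5}, {"delta_pos": [0, 0, 0], "dr": [0, 0, 0], "fingers": 0}, {"delta_pos": [0, 0, 0], "dr": [0, 0, 0], "fingers": 1}, {"delta_pos": [0, 0, 0], "dr": [0, 0, 0], "fingers": 1}, {"delta_pos": [0, 0, 0], "dr": [0, 0, 0], "fingers": 1}], newtons=40)

```text
time: 2.02
tool_pos: [0.4278, -0.3895, 0.0612]
tool_rot: [3.14, 0.0, 0.845]
contact_force: [0.7, -1.3, 1.7]
opening: 0.0495
grip_force: 40.0
```

Request:
step_arm(increments=[{"delta_pos": [0, 0, 0.5], "dr": [0, 0, 0], "fingers": 1}, {"delta_pos": [0, 0, 0.9], "dr": [0, 0, 0], "fingers": 1}, {"delta_pos": [0, 0, 1.2], "dr": [0, 0, 0], "fingers": 1}, {"delta_pos": [0, 0, 1.5], "dr": [0, 0, 0], "fingers": 1}, {"delta_pos": [0, 0, 1.5], "dr": [0, 0, 0], "fingers": 1}])

```text
time: 2.65
tool_pos: [0.4281, -0.3897, 0.0468]
tool_rot: [3.14, 0.0, 0.845]
contact_force: [0.1, 0.6, 8.6]
opening: 0.0493
grip_force: 40.0
```

Request:
step_arm(increments=[{"delta_pos": [0, 0, -1.5], "dr": [0, 0, 0], "fingers": 1}, {"delta_pos": [0, 0, -5], "dr": [0, 0, 0], "fingers": 1}, {"delta_pos": [0, 0, -9], "dr": [0, 0, 0], "fingers": 1}, {"delta_pos": [0, 0, -13], "dr": [0, 0, 0], "fingers": 1}, {"delta_pos": [0, 0, -13], "dr": [0, 0, 0], "fingers": 1}])

```text
time: 3.28
tool_pos: [0.4287, -0.3904, 0.1795]
tool_rot: [3.135, 0.001, 0.845]
contact_force: [-0.1, 0.3, -1.7]
opening: 0.0489
grip_force: 40.0
```

```bash
python3 - <<'E'
from h import *
for n in("scene","wrist"):
    c=viewer.camera_params(n);im=viewer.read_camera(n)[:,:,::-1];p=px(c,robot.observe()["tool_pos"]).astype(int);print(n,p)
    if n=="scene": a=im[max(0,p[1]-90):p[1]+90,max(0,p[0]-90):p[0]+90]; a=cv2.resize(a,(400,400))
    else: b=cv2.resize(im,(533,400))
cv2.imwrite("pics/g1.png",np.hstack([a,b[:,100:500]]))
cy=-.0725;print(rel([.4769,-.1155,.18],np.pi/2+cy))
E
```

```text
scene [116 212]
wrist [315 292]
(array([ 23.73, -14.43,  -0.44]), array([ -0. ,  -0. , -37.4]))
```

View pics/g1.png

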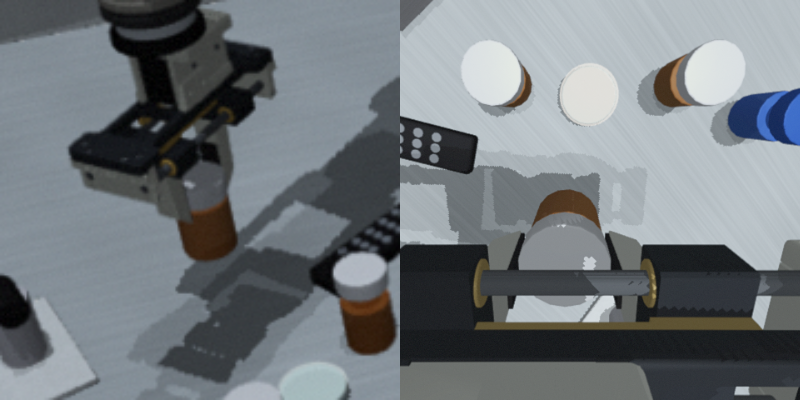

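The cap is home and vial C hangs upright. I'll carry it to the chamber.

Request:
step_arm(increments=[{"delta_pos": [4.7, -2.9, 0], "dr": [0, 0, -8], "fingers": 1}, {"delta_pos": [9.5, -5.8, 0], "dr": [0, 0, -16], "fingers": 1}, {"delta_pos": [14.2, -8.6, 0], "dr": [0, 0, -24], "fingers": 1}, {"delta_pos": [19, -11.5, 0], "dr": [0, 0, -32], "fingers": 1}, {"delta_pos": [23.7, -14.4, 0], "dr": [0, 0, -37.4], "fingers": 1}])

```text
time: 4.0
tool_pos: [0.4763, -0.1141, 0.1741]
tool_rot: [-3.138, -0.001, 1.501]
contact_force: [1.6, 0.0, -1.4]
opening: 0.0493
grip_force: 40.0
```

```bash
python3 - <<'E'
from h import *
c=viewer.camera_params("wrist");im=viewer.read_camera("wrist")[:,:,::-1];o=robot.observe();p=o["tool_pos"];print(p,o["tool_rot"])
cv2.imwrite("pics/w2.png",im)
C=np.array([.4823,-.0407]);cy=-.0725
for a in(-.06,.06):
  for b in(-.11,.11):
    q=C+[np.cos(cy)*a-np.sin(cy)*b,np.sin(cy)*a+np.cos(cy)*b];u=px(c,[*q,.09]).astype(int);print(u);cv2.circle(im,tuple(map(int,u)),4,(0,0,255),1)
cv2.imwrite("pics/w2m.png",im)
print(w(c,318,312,p[2]+.027),rel([.4769,-.1155,.053],np.pi/2+cy))
E
```

```text
[ 0.47637846 -0.1081086   0.17406294] [-3.13759345 -0.00513337  1.50738473]
[243 288]Traceback (most recent call last):
  File "<stdin>", line 7, in <module>
cv2.error: OpenCV(4.12.0) :-1: error: (-5:Bad argument) in function 'circle'
> Overload resolution failed:
>  - Layout of the output array img is incompatible with cv::Mat
>  - Expected Ptr<cv::UMat> for argument 'img'
```

```bash
python3 - <<'E'
from h import *
im=np.ascontiguousarray(viewer.read_camera("wrist")[:,:,::-1]);c=viewer.camera_params("wrist");im=np.ascontiguousarray(viewer.read_camera("wrist")[:,:,::-1]);o=robot.observe();p=o["tool_pos"];print(p,o["tool_rot"])
C=np.array([.4823,-.0407]);cy=-.0725
for a,b,z in[(-.06,-.11,.09),(.06,-.11,.09),(-.06,.11,.09),(.06,.11,.09),(-.068,.218,.06),(.068,.218,.06)]:
    q=C+[np.cos(cy)*a-np.sin(cy)*b,np.sin(cy)*a+np.cos(cy)*b];u=px(c,[*q,z]).astype(int);print(u);cv2.circle(im,tuple(map(int,u)),4,(0,0,255),1)
cv2.imwrite("pics/w2m.png",im)
print(w(c,318,312,p[2]+.027),rel([.4769,-.1155,.053],np.pi/2+cy))
E
```

```text
[ 0.4764378  -0.11364348  0.17428339] [-3.13833490e+00 -1.12927221e-03  1.50186689e+00]
[243 291]
[393 292]
[222 -39]
[420 -38]
[ 208 -233]
[ 437 -232]
[ 0.47683199 -0.1066657   0.20128339] (array([-0.2 ,  0.1 , 12.13]), array([-0.2, -0.1,  0.2]))
```

View pics/w2m.png

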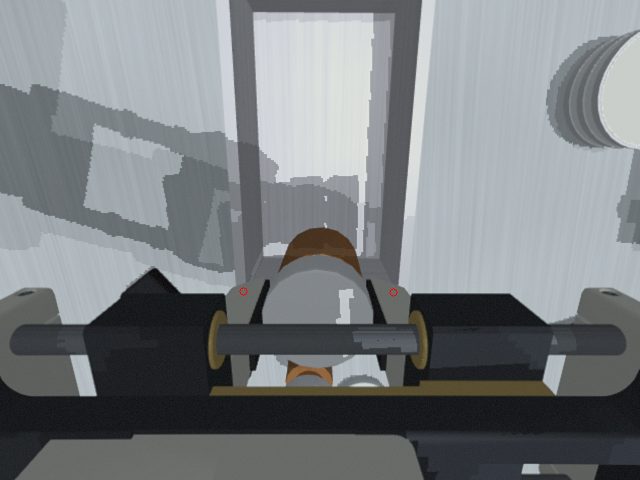

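The chamber model matches the image: the inner rim corners land at (243,291) and (393,292). I'll lower, release and rise.

Request:
step_arm(increments=[{"delta_pos": [-0.4, 0.1, 3.5], "dr": [0, 0, 0], "fingers": 1}, {"delta_pos": [-0.4, 0.1, 7], "dr": [0, 0, 0], "fingers": 1}, {"delta_pos": [-0.4, 0.1, 10], "dr": [0, 0, 0], "fingers": 1}, {"delta_pos": [-0.4, 0.1, 12], "dr": [0, 0, 0], "fingers": 1}, {"delta_pos": [-0.4, 0.1, 12.1], "dr": [0, 0, 0], "fingers": 1}])

```text
time: 4.78
tool_pos: [0.4766, -0.1212, 0.0529]
tool_rot: [-3.138, -0.001, 1.496]
contact_force: [0.4, 1.1, -1.1]
opening: 0.0493
grip_force: 40.0
```

Request:
step_arm(increments=[{"delta_pos": [0, 0, 0.1], "dr": [0, 0, 0], "fingers": 1}, {"delta_pos": [0, 0, 0.1], "dr": [0, 0, 0], "fingers": -0.26}, {"delta_pos": [0, 0, 0.1], "dr": [0, 0, 0], "fingers": -0.26}, {"delta_pos": [0, 0, 0.1], "dr": [0, 0, 0], "fingers": -0.26}, {"delta_pos": [0, 0, 0.1], "dr": [0, 0, 0], "fingers": -0.26}])

```text
time: 5.4
tool_pos: [0.478, -0.1204, 0.0539]
tool_rot: [3.141, 0.0, 1.498]
contact_force: [-0.5, -0.5, -0.5]
opening: 0.058
grip_force: 0.0
```

Request:
step_arm(increments=[{"delta_pos": [0, 0, -3], "dr": [0, 0, 0], "fingers": -0.26}, {"delta_pos": [0, 0, -7], "dr": [0, 0, 0], "fingers": -0.26}, {"delta_pos": [0, 0, -11], "dr": [0, 0, 0], "fingers": -0.26}, {"delta_pos": [0, 0, -14], "dr": [0, 0, 0], "fingers": -1}, {"delta_pos": [0, 0, -14], "dr": [0, 0, 0], "fingers": -1}])

```text
time: 6.02
tool_pos: [0.4791, -0.1208, 0.196]
tool_rot: [3.137, 0.002, 1.498]
contact_force: [-0.4, 0.2, -0.5]
opening: 0.0736
grip_force: 0.0
```

```bash
cat >> h.py <<'E'
def caps(name="top"):
    "white cap-like blobs in a picture: centre and size in pixels"
    im=viewer.read_camera(name);g=im.min(2).astype(int);m=((g>(150))&(im.max(2)-g<25)).astype(np.uint8)
    n,_,st,ce=cv2.connectedComponentsWithStats(m);return [(ce[i].round(1),st[i][2:5]) for i in range(1,n) if 150<st[i][4]<2000]
E
python3 - <<'E'
from h import *
print(rel([.461,-.262,.19],np.arctan2(-.262,.461)+np.pi/2))
cv2.imwrite("pics/t2.png",viewer.read_camera("top")[:,:,::-1][200:300,240:500].repeat(3,0).repeat(3,1))
E
```

```text
(array([-14.22,  -0.78,   0.62]), array([ 0.3,  0. , 25.4]))
```

View pics/t2.png

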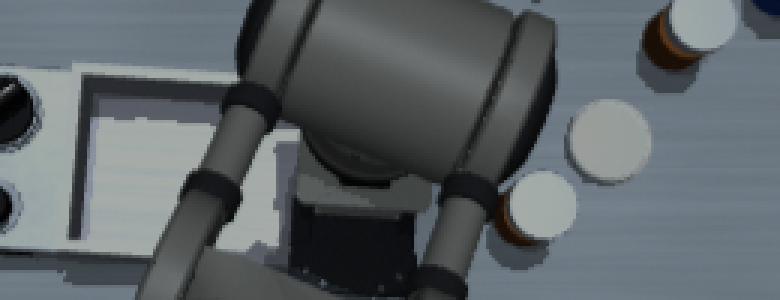

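Request:
step_arm(increments=[{"delta_pos": [-4, -0.2, 0.2], "dr": [0, 0, 8], "fingers": -1}, {"delta_pos": [-8, -0.4, 0.4], "dr": [0, 0, 16], "fingers": -1}, {"delta_pos": [-12, -0.6, 0.6], "dr": [0, 0, 22], "fingers": -1}, {"delta_pos": [-14.2, -0.8, 0.6], "dr": [0, 0, 25.4], "fingers": -1}, {"delta_pos": [-14.2, -0.8, 0.6], "dr": [0, 0, 25.4], "fingers": -1}])

```text
time: 6.7
tool_pos: [0.4586, -0.2622, 0.186]
tool_rot: [-3.139, -0.0, 1.052]
contact_force: [0.5, -1.2, -0.1]
opening: 0.0919
grip_force: 0.0
```

```bash
python3 - <<'E'
from h import *
viewer.read_camera("top");c=viewer.camera_params("wrist");im=viewer.read_camera("wrist");print(robot.observe()["tool_pos"])
m=(im.min(2)>190).astype(np.uint8);m[290:]=0
e=px(c,[.461,-.262,.088]);print(e)
cv2.imwrite("pics/w3.png",im[:,:,::-1]);print(rel([.461,-.262,.059],np.arctan2(-.262,.461)+np.pi/2))
E
```

```text
[ 0.45904459 -0.26056415  0.1865657 ]
[320.56369147 239.2870131 ]
(array([-0.04,  0.27, 12.76]), array([-0.1, -0. ,  0.1]))
```

View pics/w3.png

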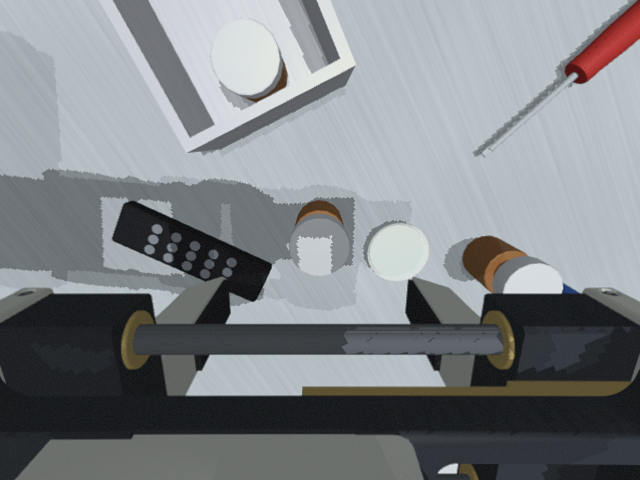

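Vial C stands in the chamber. B's cap is at (320,247), close to the prediction, so I'll descend, grip, press and lift.

Request:
step_arm(increments=[{"delta_pos": [-0.2, 0.2, 4], "dr": [0, 0, 0], "fingers": -1}, {"delta_pos": [-0.2, 0.2, 8], "dr": [0, 0, 0], "fingers": -1}, {"delta_pos": [-0.2, 0.2, 11], "dr": [0, 0, 0], "fingers": -1}, {"delta_pos": [-0.2, 0.2, 12.7], "dr": [0, 0, 0], "fingers": -1}, {"delta_pos": [-0.2, 0.2, 12.7], "dr": [0, 0, 0], "fingers": -1}])

```text
time: 7.42
tool_pos: [0.4596, -0.2623, 0.0594]
tool_rot: [-3.138, -0.001, 1.056]
contact_force: [0.5, -0.5, 0.1]
opening: 0.0915
grip_force: 0.0
```

Request:
step_arm(increments=[{"delta_pos": [0, 0, 0], "dr": [0, 0, 0], "fingers": -0.5}, {"delta_pos": [0, 0, 0], "dr": [0, 0, 0], "fingers": 0}, {"delta_pos": [0, 0, 0], "dr": [0, 0, 0], "fingers": 1}, {"delta_pos": [0, 0, 0], "dr": [0, 0, 0], "fingers": 1}, {"delta_pos": [0, 0, 0], "dr": [0, 0, 0], "fingers": 1}], newtons=40)

```text
time: 8.05
tool_pos: [0.4602, -0.2641, 0.0609]
tool_rot: [-3.142, 0.0, 1.054]
contact_force: [-1.4, 0.4, 1.0]
opening: 0.0494
grip_force: 40.0
```

Request:
step_arm(increments=[{"delta_pos": [0, 0, 0.5], "dr": [0, 0, 0], "fingers": 1}, {"delta_pos": [0, 0, 0.9], "dr": [0, 0, 0], "fingers": 1}, {"delta_pos": [0, 0, 1.2], "dr": [0, 0, 0], "fingers": 1}, {"delta_pos": [0, 0, 1.5], "dr": [0, 0, 0], "fingers": 1}, {"delta_pos": [0, 0, 1.5], "dr": [0, 0, 0], "fingers": 1}])

```text
time: 8.68
tool_pos: [0.4602, -0.2641, 0.047]
tool_rot: [3.141, 0.0, 1.054]
contact_force: [-4.7, 3.1, 14.7]
opening: 0.0494
grip_force: 40.0
```

Request:
step_arm(increments=[{"delta_pos": [0, 0, -1.5], "dr": [0, 0, 0], "fingers": 1}, {"delta_pos": [0, 0, -5], "dr": [0, 0, 0], "fingers": 1}, {"delta_pos": [0, 0, -9], "dr": [0, 0, 0], "fingers": 1}, {"delta_pos": [0, 0, -13.5], "dr": [0, 0, 0], "fingers": 1}, {"delta_pos": [0, 0, -13.5], "dr": [0, 0, 0], "fingers": 1}])

```text
time: 9.3
tool_pos: [0.4621, -0.2655, 0.1846]
tool_rot: [3.133, 0.001, 1.054]
contact_force: [0.0, 0.1, -1.9]
opening: 0.0491
grip_force: 40.0
```

```bash
python3 - <<'E'
from h import *
viewer.read_camera("top");print(robot.observe()["tool_pos"],rel([.4825,-.0430,.18],np.pi/2-.0725))
c=viewer.camera_params("scene");cv2.imwrite("pics/s2.png",viewer.read_camera("scene")[:,:,::-1])
E
```

```text
[ 0.46095069 -0.26459141  0.18226764] (array([20.33, -9.07,  0.18]), array([  0.2,   0.1, -25.4]))
```

Request:
step_arm(increments=[{"delta_pos": [5, -2.2, 0], "dr": [0, 0, -7], "fingers": 1}, {"delta_pos": [10, -4.5, 0], "dr": [0, 0, -14], "fingers": 1}, {"delta_pos": [15, -6.8, 0], "dr": [0, 0, -20], "fingers": 1}, {"delta_pos": [20.3, -9, 0.1], "dr": [0, 0, -25.4], "fingers": 1}, {"delta_pos": [20.3, -9, 0.1], "dr": [0, 0, -25.4], "fingers": 1}])

```text
time: 10.02
tool_pos: [0.4812, -0.0394, 0.1781]
tool_rot: [-3.138, -0.001, 1.504]
contact_force: [0.4, -1.8, -2.6]
opening: 0.0489
grip_force: 40.0
```

```bash
python3 - <<'E'
from h import *
viewer.read_camera("top");print(robot.observe()["tool_pos"],rel([.482,-.0430,.0535],np.pi/2-.0725))
E
```

```text
[ 0.48146523 -0.04145666  0.17827574] (array([-0.15,  0.1 , 12.48]), array([-0.2, -0. ,  0.2]))
```

Request:
step_arm(increments=[{"delta_pos": [-0.1, 0.1, 3.5], "dr": [0, 0, 0], "fingers": 1}, {"delta_pos": [-0.1, 0.1, 7], "dr": [0, 0, 0], "fingers": 1}, {"delta_pos": [-0.1, 0.1, 10], "dr": [0, 0, 0], "fingers": 1}, {"delta_pos": [-0.1, 0.1, 12.3], "dr": [0, 0, 0], "fingers": 1}, {"delta_pos": [-0.1, 0.1, 12.5], "dr": [0, 0, 0], "fingers": 1}])

```text
time: 10.7
tool_pos: [0.4821, -0.0454, 0.0531]
tool_rot: [-3.138, -0.0, 1.495]
contact_force: [0.7, -0.4, -0.6]
opening: 0.0491
grip_force: 40.0
```

Request:
step_arm(increments=[{"delta_pos": [0, 0, 0.1], "dr": [0, 0, 0], "fingers": 1}, {"delta_pos": [0, 0, 0.1], "dr": [0, 0, 0], "fingers": -0.26}, {"delta_pos": [0, 0, 0.1], "dr": [0, 0, 0], "fingers": -0.26}, {"delta_pos": [0, 0, 0.1], "dr": [0, 0, 0], "fingers": -0.26}, {"delta_pos": [0, 0, 0.1], "dr": [0, 0, 0], "fingers": -0.26}])

```text
time: 11.32
tool_pos: [0.4833, -0.0442, 0.054]
tool_rot: [3.141, 0.0, 1.498]
contact_force: [0.0, -0.8, 0.2]
opening: 0.0578
grip_force: 0.0
```

Request:
step_arm(increments=[{"delta_pos": [0, 0, -3], "dr": [0, 0, 0], "fingers": -0.26}, {"delta_pos": [0, 0, -7], "dr": [0, 0, 0], "fingers": -0.26}, {"delta_pos": [0, 0, -11], "dr": [0, 0, 0], "fingers": -0.26}, {"delta_pos": [0, 0, -14], "dr": [0, 0, 0], "fingers": -1}, {"delta_pos": [0, 0, -14], "dr": [0, 0, 0], "fingers": -1}])

```text
time: 11.95
tool_pos: [0.4844, -0.0444, 0.196]
tool_rot: [3.136, 0.001, 1.498]
contact_force: [-0.6, 0.5, -0.7]
opening: 0.0732
grip_force: 0.0
```

```bash
python3 - <<'E'
from h import *
viewer.read_camera("top");print(robot.observe()["tool_pos"],rel([.598,-.382,.19],np.arctan2(-.382,.598)+np.pi/2))
E
```

```text
[ 0.48347702 -0.04422214  0.19429562] (array([-32.85,  13.89,   0.47]), array([ 0.1, -0. , 28.4]))
```

Request:
step_arm(increments=[{"delta_pos": [-4, 1.7, 0], "dr": [0, 0, 4], "fingers": -1}, {"delta_pos": [-8, 3.4, 0], "dr": [0, 0, 8], "fingers": -1}, {"delta_pos": [-12, 5.1, 0], "dr": [0, 0, 12], "fingers": -1}, {"delta_pos": [-16, 6.8, 0], "dr": [0, 0, 16], "fingers": -1}, {"delta_pos": [-20, 8.4, 0], "dr": [0, 0, 18.4], "fingers": -1}])

```text
time: 12.62
tool_pos: [0.552, -0.2508, 0.1917]
tool_rot: [-3.139, -0.0, 1.175]
contact_force: [-0.1, 0.3, -0.2]
opening: 0.0917
grip_force: 0.0
```

```bash
python3 - <<'E'
from h import *
viewer.read_camera("top");print(robot.observe()["tool_pos"],rel([.598,-.382,.19],np.arctan2(-.382,.598)+np.pi/2))
c=viewer.camera_params("wrist");im=viewer.read_camera("wrist");cv2.imwrite("pics/w4.png",im[:,:,::-1]);print(px(c,[.598,-.382,.088]))
m=((im.min(2)>200)).astype(np.uint8);n,_,st,ce=cv2.connectedComponentsWithStats(m)
for i in range(1,n):
    if 800<st[i][4]<8000:print(ce[i],st[i],w(c,*ce[i],.088))
E
```

```text
[ 0.55291722 -0.25596809  0.19135919] (array([-9.85,  9.06,  0.15]), array([-0. ,  0.1,  9.6]))
[417.71785788 341.93340505]
[109.30213523  20.86690391] [  72    0   71   50 2810] [ 0.48248785 -0.05889133  0.088     ]
[312.44705341 294.37661142] [ 285  269   56   51 2172] [ 0.52900788 -0.30145512  0.088     ]
```

View pics/w4.png

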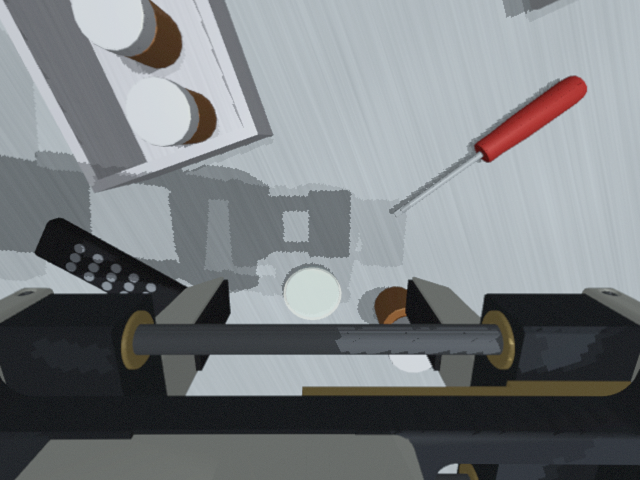

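Two capped vials stand in the chamber, and vial A is at about (412,352), as predicted. I'll go on to it.

Request:
step_arm(increments=[{"delta_pos": [-3, 2.7, 0], "dr": [0, 0, 3], "fingers": -1}, {"delta_pos": [-6, 5.4, 0], "dr": [0, 0, 6], "fingers": -1}, {"delta_pos": [-9, 8, 0], "dr": [0, 0, 9], "fingers": -1}, {"delta_pos": [-10, 8.9, 0], "dr": [0, 0, 9.6], "fingers": -1}, {"delta_pos": [-10, 8.9, 0], "dr": [0, 0, 9.6], "fingers": -1}])

```text
time: 13.35
tool_pos: [0.5956, -0.3762, 0.1915]
tool_rot: [-3.138, -0.0, 1.009]
contact_force: [0.6, 0.7, -0.6]
opening: 0.0919
grip_force: 0.0
```

```bash
python3 - <<'E'
from h import *
viewer.read_camera("top");print(robot.observe()["tool_pos"],rel([.598,-.382,.059],np.arctan2(-.382,.598)+np.pi/2))
c=viewer.camera_params("wrist");im=viewer.read_camera("wrist");print(px(c,[.598,-.382,.088]))
cv2.imwrite("pics/w5.png",im[150:300,200:440,::-1].repeat(2,0).repeat(2,1))
E
```

```text
[ 0.59562332 -0.37535641  0.19197111] (array([-0.44,  0.6 , 13.3 ]), array([-0.2, -0. ,  0.4]))
[324.38352894 242.72073414]
```

View pics/w5.png

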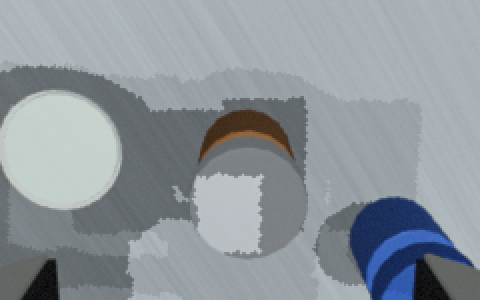

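Request:
step_arm(increments=[{"delta_pos": [-0.5, 0.6, 4], "dr": [0, 0, 0], "fingers": -0.8}, {"delta_pos": [-0.5, 0.6, 8], "dr": [0, 0, 0], "fingers": -0.8}, {"delta_pos": [-0.5, 0.6, 11], "dr": [0, 0, 0], "fingers": -0.8}, {"delta_pos": [-0.5, 0.6, 13.2], "dr": [0, 0, 0], "fingers": -0.8}, {"delta_pos": [-0.5, 0.6, 13.2], "dr": [0, 0, 0], "fingers": -0.8}])

```text
time: 14.08
tool_pos: [0.5975, -0.3817, 0.0598]
tool_rot: [-3.137, -0.001, 1.01]
contact_force: [0.4, -0.2, 0.5]
opening: 0.0823
grip_force: 0.0
```

Request:
step_arm(increments=[{"delta_pos": [0, 0, 0], "dr": [0, 0, 0], "fingers": -0.5}, {"delta_pos": [0, 0, 0], "dr": [0, 0, 0], "fingers": 0}, {"delta_pos": [0, 0, 0], "dr": [0, 0, 0], "fingers": 1}, {"delta_pos": [0, 0, 0], "dr": [0, 0, 0], "fingers": 1}, {"delta_pos": [0, 0, 0], "dr": [0, 0, 0], "fingers": 1}], newtons=40)

```text
time: 14.7
tool_pos: [0.5985, -0.3838, 0.0621]
tool_rot: [3.141, 0.0, 1.009]
contact_force: [-0.2, 0.4, 1.7]
opening: 0.0493
grip_force: 40.0
```

Request:
step_arm(increments=[{"delta_pos": [0, 0, 0.5], "dr": [0, 0, 0], "fingers": 1}, {"delta_pos": [0, 0, 0.9], "dr": [0, 0, 0], "fingers": 1}, {"delta_pos": [0, 0, 1.2], "dr": [0, 0, 0], "fingers": 1}, {"delta_pos": [0, 0, 1.5], "dr": [0, 0, 0], "fingers": 1}, {"delta_pos": [0, 0, 1.5], "dr": [0, 0, 0], "fingers": 1}])

```text
time: 15.32
tool_pos: [0.5984, -0.3838, 0.0487]
tool_rot: [3.141, 0.0, 1.009]
contact_force: [-4.7, 3.4, 11.4]
opening: 0.0495
grip_force: 40.0
```

Request:
step_arm(increments=[{"delta_pos": [0, 0, 0.2], "dr": [0, 0, 0], "fingers": 1}, {"delta_pos": [0, 0, 0.3], "dr": [0, 0, 0], "fingers": 1}, {"delta_pos": [0, 0, 0.4], "dr": [0, 0, 0], "fingers": 1}, {"delta_pos": [0, 0, 0.4], "dr": [0, 0, 0], "fingers": 1}, {"delta_pos": [0, 0, 0.4], "dr": [0, 0, 0], "fingers": 1}])

```text
time: 15.95
tool_pos: [0.5986, -0.3839, 0.0484]
tool_rot: [3.139, 0.001, 1.009]
contact_force: [-10.9, 9.7, 30.0]
opening: 0.0493
grip_force: 40.0
```

Request:
step_arm(increments=[{"delta_pos": [0, 0, -1.5], "dr": [0, 0, 0], "fingers": 1}, {"delta_pos": [0, 0, -5], "dr": [0, 0, 0], "fingers": 1}, {"delta_pos": [0, 0, -9], "dr": [0, 0, 0], "fingers": 1}, {"delta_pos": [0, 0, -13.5], "dr": [0, 0, 0], "fingers": 1}, {"delta_pos": [0, 0, -13.5], "dr": [0, 0, 0], "fingers": 1}])

```text
time: 16.58
tool_pos: [0.6003, -0.3852, 0.1823]
tool_rot: [3.133, 0.001, 1.009]
contact_force: [0.7, -0.4, -1.8]
opening: 0.0492
grip_force: 40.0
```

```bash
python3 - <<'E'
from h import *
viewer.read_camera("top");o=robot.observe();print(o["tool_pos"],rel([.4870,.026,.185],np.pi/2-.0725))
c=viewer.camera_params("scene");p=px(c,o["tool_pos"]).astype(int);print(p)
a=viewer.read_camera("scene")[max(0,p[1]-60):p[1]+100,max(0,p[0]-80):p[0]+80,::-1];cv2.imwrite("pics/g3.png",a.repeat(3,0).repeat(3,1))
E
```

```text
[ 0.59922736 -0.38434607  0.1791853 ] (array([ 28.75, -31.36,  -0.71]), array([  0.2,   0.1, -28. ]))
[131 266]
```

View pics/g3.png

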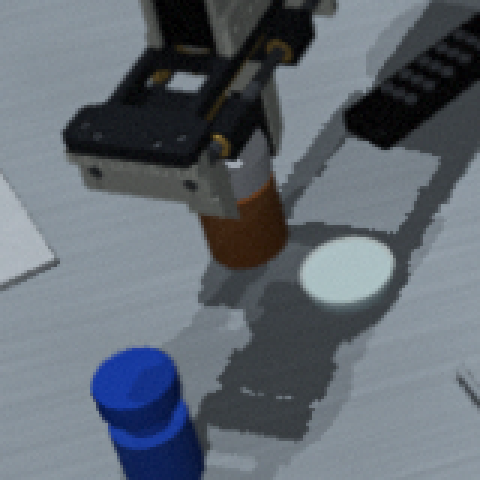

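Request:
step_arm(increments=[{"delta_pos": [4, -4.4, -0.2], "dr": [0, 0, -4], "fingers": 1}, {"delta_pos": [8, -8.8, -0.4], "dr": [0, 0, -8], "fingers": 1}, {"delta_pos": [12, -13.1, -0.6], "dr": [0, 0, -12], "fingers": 1}, {"delta_pos": [16, -17.5, -0.7], "dr": [0, 0, -16], "fingers": 1}, {"delta_pos": [20, -21.8, -0.7], "dr": [0, 0, -20], "fingers": 1}])

```text
time: 17.3
tool_pos: [0.5189, -0.0963, 0.1828]
tool_rot: [-3.138, -0.001, 1.36]
contact_force: [1.4, 0.4, -0.9]
opening: 0.0495
grip_force: 40.0
```

```bash
python3 - <<'E'
from h import *
viewer.read_camera("top");o=robot.observe();print(o["tool_pos"],rel([.4872,.027,.185],np.pi/2-.0725))
E
```

```text
[ 0.51627575 -0.0897879   0.18264827] (array([10.84, -5.22, -0.15]), array([-0.4, -0.3, -7.6]))
```

Request:
step_arm(increments=[{"delta_pos": [4, -2, 0], "dr": [0, 0, -4], "fingers": 1}, {"delta_pos": [8, -4, 0], "dr": [0, 0, -8], "fingers": 1}, {"delta_pos": [10.9, -5.2, 0], "dr": [0, 0, -8], "fingers": 1}, {"delta_pos": [10.9, -5.2, 0], "dr": [0, 0, -8], "fingers": 1}, {"delta_pos": [10.9, -5.2, 0], "dr": [0, 0, -8], "fingers": 1}])

```text
time: 17.98
tool_pos: [0.4925, 0.0187, 0.1837]
tool_rot: [-3.14, 0.0, 1.498]
contact_force: [0.2, -0.7, -1.7]
opening: 0.0494
grip_force: 40.0
```

```bash
python3 - <<'E'
from h import *
viewer.read_camera("top");o=robot.observe();print(o["tool_pos"],rel([.4872,.027,.055],np.pi/2-.0725))
E
```

```text
[0.49270484 0.0184041  0.18387301] (array([ 0.82, -0.59, 12.89]), array([-0.1,  0. , -0.1]))
```

Request:
step_arm(increments=[{"delta_pos": [0.8, -0.6, 3.5], "dr": [0, 0, 0], "fingers": 1}, {"delta_pos": [0.8, -0.6, 7], "dr": [0, 0, 0], "fingers": 1}, {"delta_pos": [0.8, -0.6, 10], "dr": [0, 0, 0], "fingers": 1}, {"delta_pos": [0.8, -0.6, 12.5], "dr": [0, 0, 0], "fingers": 1}, {"delta_pos": [0.8, -0.6, 12.8], "dr": [0, 0, 0], "fingers": 1}])

```text
time: 18.65
tool_pos: [0.4863, 0.0267, 0.055]
tool_rot: [-3.138, 0.0, 1.496]
contact_force: [0.4, -0.6, -1.4]
opening: 0.0492
grip_force: 40.0
```

Request:
step_arm(increments=[{"delta_pos": [0, 0, 0.1], "dr": [0, 0, 0], "fingers": 1}, {"delta_pos": [0, 0, 0.1], "dr": [0, 0, 0], "fingers": -0.26}, {"delta_pos": [0, 0, 0.1], "dr": [0, 0, 0], "fingers": -0.26}, {"delta_pos": [0, 0, 0.1], "dr": [0, 0, 0], "fingers": -0.26}, {"delta_pos": [0, 0, 0.1], "dr": [0, 0, 0], "fingers": -0.26}])

```text
time: 19.27
tool_pos: [0.4875, 0.0276, 0.056]
tool_rot: [3.141, 0.0, 1.498]
contact_force: [1.1, 0.4, 0.3]
opening: 0.0577
grip_force: 0.0
```

Request:
step_arm(increments=[{"delta_pos": [0, 0, -3], "dr": [0, 0, 0], "fingers": -0.26}, {"delta_pos": [0, 0, -7], "dr": [0, 0, 0], "fingers": -0.26}, {"delta_pos": [0, 0, -11], "dr": [0, 0, 0], "fingers": -0.26}, {"delta_pos": [0, 0, -14], "dr": [0, 0, 0], "fingers": -0.26}, {"delta_pos": [0, 0, -14], "dr": [0, 0, 0], "fingers": -0.26}])

```text
time: 19.9
tool_pos: [0.4886, 0.0275, 0.198]
tool_rot: [3.136, 0.0, 1.498]
contact_force: [0.4, 0.9, -0.2]
opening: 0.0576
grip_force: 0.0
```

```bash
python3 - <<'E'
from h import *
viewer.read_camera("top");o=robot.observe();print(o["tool_pos"])
t=viewer.camera_params("top");c=viewer.camera_params("wrist");im=viewer.read_camera("wrist")
g=cv2.medianBlur(cv2.cvtColor(im,cv2.COLOR_RGB2GRAY),5)
P=px(c,[.4562,.1293,.092]);K=px(c,[.527,.127,.10]);print(P,K)
m=(g<60).astype(np.uint8);m[285:]=0;n,_,st,ce=cv2.connectedComponentsWithStats(m)
for i in range(1,n):
    if st[i][4]>300:print(ce[i].round(1),st[i],w(c,*ce[i],.092).round(4))
cv2.imwrite("pics/w6.png",im[:,:,::-1])
E
```

```text
[0.48765227 0.02758802 0.1962725 ]
[264.37018302 108.07638209] [362.26316499 102.78265569]
[360.9 103.8] [ 331   71   63   67 1998] [0.527 0.127 0.092]
[268.  106.4] [ 249   85   42   43 1227] [0.459  0.1303 0.092 ]
[312.4 275.2] [297 268  34  17 383] [ 0.4811 -0.0055  0.092 ]
```

View pics/w6.png

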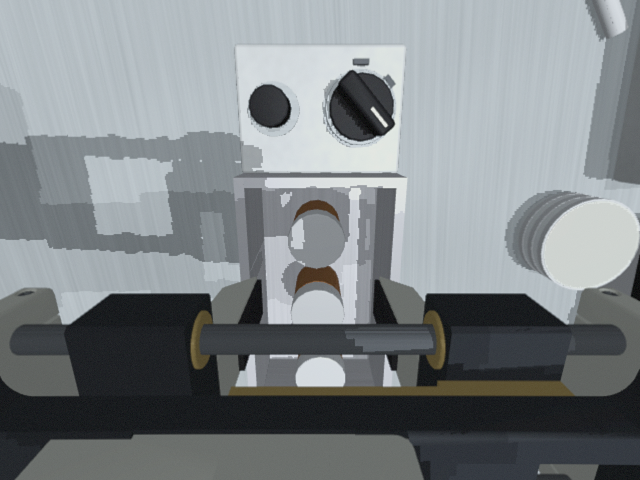

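All three vials stand in a row in the chamber, caps at (319,232), (318,305) and (320,372). The plug is at (269,106). The knob bar runs from (345,80) to (388,130).

```bash
python3 - <<'E'
from h import *
c=viewer.camera_params("wrist");t=viewer.camera_params("top")
for n,a,b in[("knob",(366.5,104.5),(239.7,235.5)),("plug",(269.5,106),(236.4,268))]:
    r1,r2=ray(c,*a),ray(t,*b);s=np.linalg.lstsq(np.c_[r1,-r2],t["T"][:3,3]-c["T"][:3,3],rcond=None)[0]
    print(n,c["T"][:3,3]+r1*s[0],t["T"][:3,3]+r2*s[1])
a,b=w(c,346,78,.115),w(c,388,130,.115);print(a,b,np.arctan2(*(b-a)[1::-1]),np.linalg.norm(b-a))
print([w(c,366.5,104.5,z).round(4) for z in(.1,.11,.12)],[w(t,239.7,235.5,z).round(4) for z in(.1,.11,.12)])
print(rel([.4583,.130,.19],np.pi/4))
im=cv2.imread("pics/w6.png")[35:180,230:410];cv2.imwrite("pics/k.png",cv2.resize(im,None,fx=4,fy=4,interpolation=2))
E
```

```text
knob [0.53569844 0.12933378 0.05239984] [0.53291159 0.13002838 0.05205739]
plug [0.457561   0.13173806 0.07796153] [0.45762094 0.13153059 0.07793448]
[0.51394859 0.14150235 0.115     ] [0.54088194 0.10724486 0.115     ] -0.9045248213249337 0.04357729184034411
[array([0.5289, 0.1256, 0.1   ]), array([0.5275, 0.1248, 0.11  ]), array([0.5261, 0.1241, 0.12  ])] [array([0.5252, 0.1226, 0.1   ]), array([0.5236, 0.1211, 0.11  ]), array([0.522 , 0.1196, 0.12  ])]
(array([10.  , -3.61,  0.53]), array([-0. ,  0. , 40.8]))
```

Request:
step_arm(increments=[{"delta_pos": [3.5, -1.3, 0.5], "dr": [0, 0, 9], "fingers": -0.1}, {"delta_pos": [7, -2.6, 0.5], "dr": [0, 0, 18], "fingers": -0.1}, {"delta_pos": [10, -3.6, 0.5], "dr": [0, 0, 27], "fingers": -0.1}, {"delta_pos": [10, -3.6, 0.5], "dr": [0, 0, 36], "fingers": -0.1}, {"delta_pos": [10, -3.6, 0.5], "dr": [0, 0, 40.8], "fingers": -0.1}])

```text
time: 20.62
tool_pos: [0.4578, 0.1303, 0.1891]
tool_rot: [-3.14, 0.003, 0.783]
contact_force: [-0.4, -1.5, 0.1]
opening: 0.0503
grip_force: 0.0
```

```bash
python3 - <<'E'
from h import *
viewer.read_camera("top");o=robot.observe();print(o["tool_pos"],o["qpos"].round(2),rel([.458,.130,.070],np.pi/4))
c=viewer.camera_params("wrist");im=viewer.read_camera("wrist");g=cv2.medianBlur(cv2.cvtColor(im,cv2.COLOR_RGB2GRAY),5)
print(px(c,[.458,.13,.092]),px(c,[.5285,.125,.1]))
m=(g<60).astype(np.uint8);m[285:]=0;n,_,st,ce=cv2.connectedComponentsWithStats(m)
for i in range(1,n):
    if st[i][4]>300:print(ce[i].round(1),st[i],w(c,*ce[i],.092).round(4))
cv2.imwrite("pics/w7.png",im[:,:,::-1])
E
```

```text
[0.45783544 0.13013669 0.18909297] [ 0.12  0.29  1.71 -0.    1.14  0.91] (array([ 0.03,  0.04, 11.91]), array([-0.1,  0.1, -0.3]))
[317.71866082 239.8064655 ] [389.82772685 182.54284202]
[152.4   8.3] [137   0  29  20 387] [0.4948 0.3197 0.092 ]
[386.  183.1] [ 353  153   73   55 2269] [0.5266 0.1248 0.092 ]
[318.1 234.6] [ 300  214   37   41 1188] [0.4613 0.1328 0.092 ]
```

Request:
step_arm(increments=[{"delta_pos": [0.1, 0, 4], "dr": [0, 0, 0], "fingers": -0.1}, {"delta_pos": [0.1, 0, 8], "dr": [0, 0, 0], "fingers": -0.1}, {"delta_pos": [0.1, 0, 10], "dr": [0, 0, 0], "fingers": -0.1}, {"delta_pos": [0.1, 0, 11.8], "dr": [0, 0, 0], "fingers": -0.1}, {"delta_pos": [0.1, 0, 11.8], "dr": [0, 0, 0], "fingers": -0.1}])

```text
time: 21.35
tool_pos: [0.458, 0.1303, 0.0709]
tool_rot: [-3.139, 0.004, 0.787]
contact_force: [-0.0, -0.7, 0.8]
opening: 0.0503
grip_force: 0.0
```

Request:
step_arm(increments=[{"delta_pos": [0, 0, 0], "dr": [0, 0, 0], "fingers": 0.2}, {"delta_pos": [0, 0, 0], "dr": [0, 0, 0], "fingers": 1}, {"delta_pos": [0, 0, 0], "dr": [0, 0, 0], "fingers": 1}, {"delta_pos": [0, 0, 0], "dr": [0, 0, 0], "fingers": 1}, {"delta_pos": [0, 0, 0], "dr": [0, 0, 0], "fingers": 1}], newtons=40)

```text
time: 21.98
tool_pos: [0.4594, 0.1312, 0.0733]
tool_rot: [-3.141, -0.001, 0.786]
contact_force: [-3.5, 4.3, 5.7]
opening: 0.0291
grip_force: 40.0
```

Request:
step_arm(increments=[{"delta_pos": [0, 0, -0.4], "dr": [0, 0, 0], "fingers": 1}, {"delta_pos": [0, 0, -0.8], "dr": [0, 0, 0], "fingers": 1}, {"delta_pos": [0, 0, -1.2], "dr": [0, 0, 0], "fingers": 1}, {"delta_pos": [0, 0, -1.6], "dr": [0, 0, 0], "fingers": 1}, {"delta_pos": [0, 0, -1.6], "dr": [0, 0, 0], "fingers": 1}])

```text
time: 22.6
tool_pos: [0.4593, 0.1311, 0.0875]
tool_rot: [-3.14, 0.0, 0.785]
contact_force: [3.1, 6.4, -12.9]
opening: 0.0289
grip_force: 40.0
```

Pulled up 14.2 mm, up to its stop. Releasing.

Request:
step_arm(increments=[{"delta_pos": [0, 0, 0.2], "dr": [0, 0, 0], "fingers": 1}, {"delta_pos": [0, 0, 0.2], "dr": [0, 0, 0], "fingers": -0.1}, {"delta_pos": [0, 0, 0.2], "dr": [0, 0, 0], "fingers": -0.1}, {"delta_pos": [0, 0, 0.2], "dr": [0, 0, 0], "fingers": -0.1}, {"delta_pos": [0, 0, 0.2], "dr": [0, 0, 0], "fingers": -0.1}])

```text
time: 23.22
tool_pos: [0.4596, 0.1305, 0.0868]
tool_rot: [3.141, -0.0, 0.785]
contact_force: [0.3, 0.0, -1.1]
opening: 0.0502
grip_force: 0.0
```

Request:
step_arm(increments=[{"delta_pos": [0, 0, -3], "dr": [0, 0, 0], "fingers": -0.1}, {"delta_pos": [0, 0, -7], "dr": [0, 0, 0], "fingers": -0.1}, {"delta_pos": [0, 0, -11], "dr": [0, 0, 0], "fingers": -0.1}, {"delta_pos": [0, 0, -13], "dr": [0, 0, 0], "fingers": -0.1}, {"delta_pos": [0, 0, -13], "dr": [0, 0, 0], "fingers": -0.1}])

```text
time: 23.85
tool_pos: [0.4603, 0.1307, 0.218]
tool_rot: [3.139, -0.003, 0.786]
contact_force: [0.4, -0.0, -0.1]
opening: 0.0507
grip_force: 0.0
```

```bash
python3 - <<'E'
from h import *
t=viewer.camera_params("top");im=viewer.read_camera("top");o=robot.observe();print(o["tool_pos"],o["tool_rot"],o["qpos"].round(2))
# plug height: wrist triangulation by sizes
c=viewer.camera_params("wrist");wi=viewer.read_camera("wrist");g=cv2.medianBlur(cv2.cvtColor(wi,cv2.COLOR_RGB2GRAY),5)
m=(g<60).astype(np.uint8);m[285:]=0;n,_,st,ce=cv2.connectedComponentsWithStats(m)
for i in range(1,n):
    if st[i][4]>300:print(ce[i].round(1),st[i],w(c,*ce[i],.106).round(4),(px(c,[.459,.131,.106])-px(c,[.459+.0106,.131-.0106,.106])).round(1))
# lid handle: dark bar left in the top picture
g=cv2.cvtColor(im,cv2.COLOR_RGB2GRAY);m=np.zeros_like(g);m[200:310,70:190]=(g[200:310,70:190]<45);n,_,st,ce=cv2.connectedComponentsWithStats(m)
for i in range(1,n):
    if st[i][4]>60:print("dark",ce[i].round(1),st[i],w(t,*ce[i],.047).round(4))
yl=-.1751
print(rel([.4967,.3879,.20],yl))
E
```

```text
[0.45951943 0.13059109 0.2166499 ] [ 3.14097869e+00 -5.18372897e-04  7.85485238e-01] [ 0.12  0.26  1.67 -0.    1.21  0.9 ]
[162.1  14.3] [143   0  36  32 582] [0.4967 0.3207 0.106 ] [-17.8   0. ]
[378.1 181.4] [ 349  153   65   51 1852] [0.5259 0.128  0.106 ] [-17.8   0. ]
[316.7 232. ] [ 300  213   34   39 1061] [0.4614 0.133  0.106 ] [-17.8   0. ]
dark [165.5 271.7] [ 130  203   60  104 1300] [0.4529 0.2934 0.047 ]
dark [116.5 248.9] [102 230  27  27 187] [0.504  0.4048 0.047 ]
dark [138.8 303.4] [127 282  22  28 221] [0.3832 0.3485 0.047 ]
(array([ 20.86, -15.54,   1.58]), array([-0. ,  0.1, 55. ]))
```

```bash
python3 - <<'E'
from h import *
print(rel([.475,-.12,.26],1.498))
E
```

```text
(array([-16.59,  18.84,  -4.41]), array([ -0. ,   0. , -40.8]))
```

Request:
step_arm(increments=[{"delta_pos": [-3.3, 3.8, -2], "dr": [0, 0, -8], "fingers": -0.1}, {"delta_pos": [-6.6, 7.5, -4], "dr": [0, 0, -16], "fingers": -0.1}, {"delta_pos": [-10, 11.3, -4.4], "dr": [0, 0, -24], "fingers": -0.1}, {"delta_pos": [-13.3, 15, -4.4], "dr": [0, 0, -32], "fingers": -0.1}, {"delta_pos": [-16.6, 18.8, -4.4], "dr": [0, 0, -40.8], "fingers": -0.1}])

```text
time: 24.58
tool_pos: [0.4745, -0.1211, 0.2592]
tool_rot: [-3.139, -0.001, 1.503]
contact_force: [-0.2, 0.5, 0.0]
opening: 0.0506
grip_force: 0.0
```

```bash
cat >> h.py <<'E'
from scipy.optimize import minimize
def edgefit(c,im,segs,x0,maxrow=285,rng=(.012,.012,.05)):
    "pose x,y,yaw whose model segments lie on image edges; coarse to fine blur"
    g=cv2.cvtColor(im,cv2.COLOR_RGB2GRAY).astype(np.float32);x=np.array(x0,float)
    P=np.array([np.linspace(a,b,40) for a,b in segs]).reshape(-1,3);
    for s in(4,2,1.2):
        b=cv2.GaussianBlur(g,(0,0),s);E=np.minimum(np.hypot(cv2.Sobel(b,5,1,0),cv2.Sobel(b,5,0,1))*s,120)
        def f(x):
            C,S=np.cos(x[2]),np.sin(x[2]);v=0;n=0
            for p in P:
                u=px(c,[x[0]+C*p[0]-S*p[1],x[1]+S*p[0]+C*p[1],p[2]])
                if 2<u[0]<637 and 2<u[1]<maxrow: v+=cv2.getRectSubPix(E,(1,1),(float(u[0]),float(u[1])))[0,0];n+=1
            return -v/max(n,1)
        sc=s/4;x=minimize(f,x,method="Nelder-Mead",options=dict(initial_simplex=[x]+[x+np.eye(3)[i]*rng[i]*sc*k for i,k in((0,1),(1,1),(2,1))],xatol=1e-4,fatol=.01)).x
    return x.round(4),f(x)
def rect(a,b,z):
    q=[(-a,-b,z),(a,-b,z),(a,b,z),(-a,b,z)];return [(q[i],q[(i+1)%4]) for i in range(4)]
E
python3 - <<'E'
from h import *
for _ in range(3): viewer.read_camera("top")
c=viewer.camera_params("wrist");im=viewer.read_camera("wrist");o=robot.observe();print(o["tool_pos"],o["tool_rot"])
cv2.imwrite("pics/w8.png",im[:,:,::-1]);np.save("c8.npy",c,allow_pickle=True)
segs=rect(.06,.11,.09)+rect(.068,.118,.09)[:2]+[((.068,.118,.09),(-.068,.118,.09)),((-.068,.118,.09),(-.068,-.118,.09)),((-.068,.218,.06),(.068,.218,.06)),((.068,.118,.06),(.068,.218,.06)),((-.068,.118,.06),(-.068,.218,.06))]
for x0 in([.4823,-.0407,-.0725],[.486,-.037,-.07],[.479,-.044,-.08]):print(edgefit(c,im,segs,x0))
v=np.ascontiguousarray(im[:,:,::-1]);x=edgefit(c,im,segs,[.4823,-.0407,-.0725])[0];C,S=np.cos(x[2]),np.sin(x[2])
for a,b in segs:
    u=[tuple(px(c,[x[0]+C*p[0]-S*p[1],x[1]+S*p[0]+C*p[1],p[2]]).astype(int).tolist()) for p in(a,b)];cv2.line(v,*u,(0,0,255),1)
cv2.imwrite("pics/w8m.png",v)
E
```

```text
[ 0.47445502 -0.11996007  0.2591456 ] [-3.13869321e+00 -1.31818009e-03  1.49386220e+00]
(array([ 0.4854, -0.0333, -0.0767]), np.float32(-86.14714))
(array([ 0.4854, -0.0333, -0.0767]), np.float32(-86.14746))
(array([ 0.4772, -0.0326, -0.0763]), np.float32(-58.659065))
```

```bash
python3 - <<'E'
from h import *
print(rel([.482,.30,.26],1.396))
E
```

```text
(array([ 4.193e+01, -2.480e+00, -2.000e-02]), array([-0.2, -0.1,  5.6]))
```

Request:
step_arm(increments=[{"delta_pos": [5, -0.3, 0], "dr": [0, 0, 0], "fingers": -0.1}, {"delta_pos": [10, -0.6, 0], "dr": [0, 0, 1], "fingers": -0.1}, {"delta_pos": [15, -0.9, 0], "dr": [0, 0, 2], "fingers": -0.1}, {"delta_pos": [20, -1.2, 0], "dr": [0, 0, 3], "fingers": -0.1}, {"delta_pos": [25, -1.5, 0], "dr": [0, 0, 4], "fingers": -0.1}])

```text
time: 25.4
tool_pos: [0.4771, 0.1339, 0.2601]
tool_rot: [-3.14, 0.0, 1.428]
contact_force: [0.3, -0.6, 0.8]
opening: 0.0506
grip_force: 0.0
```

Request:
step_arm(increments=[{"delta_pos": [5, -0.3, 0], "dr": [0, 0, 1], "fingers": -0.1}, {"delta_pos": [10, -0.6, 0], "dr": [0, 0, 1.6], "fingers": -0.1}, {"delta_pos": [15, -0.9, 0], "dr": [0, 0, 1.6], "fingers": -0.1}, {"delta_pos": [17, -0.9, 0], "dr": [0, 0, 1.6], "fingers": -0.1}, {"delta_pos": [17, -0.9, 0], "dr": [0, 0, 1.6], "fingers": -0.1}])

```text
time: 26.02
tool_pos: [0.4927, 0.3017, 0.2598]
tool_rot: [-3.14, 0.001, 1.402]
contact_force: [-1.0, -0.5, -0.7]
opening: 0.0508
grip_force: 0.0
```

```bash
cat > lid.py <<'E'
from h import *
for _ in range(3): viewer.read_camera("scene")
c=viewer.camera_params("wrist");im=viewer.read_camera("wrist");o=robot.observe();print(o["tool_pos"],o["tool_rot"])
segs=rect(.068,.118,.014)+rect(.007,.05,.047)
R_=[edgefit(c,im,segs,x0) for x0 in([.4967,.3879,-.1751],[.503,.392,-.17],[.492,.383,-.18],[.50,.38,-.175],[.495,.395,-.175])]
for r in R_:print(r)
x=min(R_,key=lambda r:r[1])[0];v=np.ascontiguousarray(im[:,:,::-1]);C,S=np.cos(x[2]),np.sin(x[2])
for a,b in segs:
    u=[tuple(px(c,[x[0]+C*p[0]-S*p[1],x[1]+S*p[0]+C*p[1],p[2]]).astype(int).tolist()) for p in(a,b)];cv2.line(v,*u,(0,0,255),1)
m=cv2.imread("pics/w8m.png");cv2.imwrite("pics/mont.png",np.vstack([cv2.resize(m[:300],(800,300)),cv2.resize(v[:300],(800,300))]) if 0 else np.hstack([m[:440,120:520],v[:440,120:520]]))
E
python3 lid.py
```

```text
[0.49365076 0.29912769 0.26073782] [-3.14150225e+00  5.84042672e-04  1.39837753e+00]
(array([ 0.4994,  0.3902, -0.177 ]), np.float32(-97.33186))
(array([ 0.4994,  0.3902, -0.1771]), np.float32(-97.33182))
(array([ 0.4994,  0.3902, -0.1772]), np.float32(-97.33142))
(array([ 0.4994,  0.3903, -0.1773]), np.float32(-97.33049))
(array([ 0.4994,  0.3903, -0.1772]), np.float32(-97.331245))
```

View pics/mont.png

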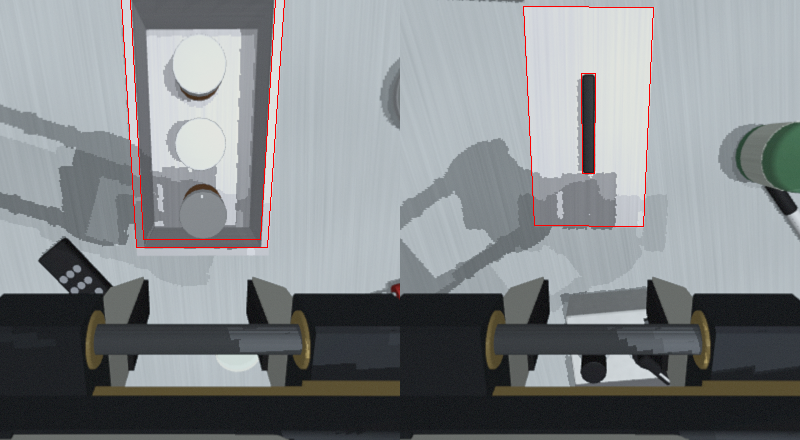

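The lid outline fits exactly, giving a pose of (.4994,.3902,-.177). The chamber outline seems locked about 7 px too far up: the near rim strip shows below it, around rows 247–255. I'll check brightness profiles.

```bash
python3 - <<'E'
from h import *
im=cv2.cvtColor(cv2.imread("pics/w8.png"),6);c=np.load("c8.npy",allow_pickle=True).item()
print("rows225-270 @col 280-295",im[225:270,280:295].mean(1).astype(int))
for r in(60,150,210):
    print(r,"L 236-280",im[r-2:r+3,236:282].mean(0).astype(int),"\nR 376-416",im[r-2:r+3,370:416].mean(0).astype(int))
x=[.4823,-.0407,-.0725]
for x in([.4823,-.0407,-.0725],[.4854,-.0333,-.0767]):
    C,S=np.cos(x[2]),np.sin(x[2])
    for p in[(-.068,-.118),(-.06,-.11),(.06,-.11),(.068,-.118),(-.068,0),(-.06,0),(.06,0),(.068,0)]:print(p,px(c,[x[0]+C*p[0]-S*p[1],x[1]+S*p[0]+C*p[1],.09]).round(1),end=" ")
    print()
t=viewer.camera_params("top");tim=cv2.imread("pics/top0.png")[:,:,::-1].copy()
segs=rect(.06,.11,.09)+[((-.068,-.118,.09),(.068,-.118,.09)),((.068,-.118,.09),(.068,.118,.09)),((-.068,-.118,.09),(-.068,.118,.09)),((-.068,.218,.06),(.068,.218,.06)),((.068,.118,.06),(.068,.218,.06)),((-.068,.118,.06),(-.068,.218,.06))]
for x0 in([.4823,-.0407,-.0725],[.4854,-.0333,-.0767]):print(edgefit(t,tim,segs,x0,480,(.005,.005,.02)),edgefit(c,cv2.imread("pics/w8.png")[:,:,::-1].copy(),segs,x0,275,(.004,.004,.02)))
E
```

```text
rows225-270 @col 280-295 [147 131 116 103 102 101 103 102 104 103 103 103 104 104 104 103 103 104
 104 103 104 101 111 169 191 192 191 191 191 191 186 172 171 171 171 171
 171 171 171 171 171 171 171 171 171]
60 L 236-280 [187 187 190 190 187 189 192 182 153 198 216 217 216 216 216 217 218 214
 162 110 107 109 110 110 111 112 110 112 111 109 116 164 215 215 216 218
 219 217 216 218 218 215 215 217 216 218] 
R 376-416 [162 163 164 163 163 141 110  94  94  94  94  93  94  93  94  93  94  93
  92  88 110 201 223 225 224 224 224 224 224 223 205 189 188 186 185 185
 185 185 185 187 185 184 188 189 187 187]
150 L 236-280 [133 133 131 132 134 132 133 132 133 134 136 136 135 134 142 157 159 158
 158 158 159 160 158 108  95  97 109 108 109 110 110 109 109 107 116 175
 216 216 216 219 217 215 216 219 219 218] 
R 376-416 [132 126 112  93  91  93  93  93  92  93  94  93  93  92  90 105 187 225
 226 226 225 225 225 226 221 193 188 188 188 189 185 185 185 184 184 184
 184 183 185 186 186 186 189 186 186 186]
210 L 236-280 [132 114 112 110 110 113 113 112 110 110 111 110 112 113 113 113 113 113
 12
[... 289 characters left out ...]
 190 189 187 186 184]
(-0.068, -0.118) [254.6 254.3] (-0.06, -0.11) [261.9 246.9] (0.06, -0.11) [378.3 246.4] (0.068, -0.118) [385.6 253.7] (-0.068, 0) [247.  135.3] (-0.06, 0) [255.6 135.2] (0.06, 0) [383.8 134.5] (0.068, 0) [392.4 134.4] 
(-0.068, -0.118) [256.1 247. ] (-0.06, -0.11) [263.5 239.6] (0.06, -0.11) [380.6 239.6] (0.068, -0.118) [388. 247.] (-0.068, 0) [249.2 126.3] (-0.06, 0) [257.8 126.3] (0.06, 0) [387.  126.2] (0.068, 0) [395.6 126.1] 
(array([ 0.4808, -0.0344, -0.0893]), np.float32(-84.572136)) (array([ 0.4848, -0.042 , -0.0768]), np.float32(-92.50872))
(array([ 0.4805, -0.0405, -0.0871]), np.float32(-101.82828)) (array([ 0.4848, -0.042 , -0.0767]), np.float32(-92.504326))
```

Profiles confirm it: the near rim's inner edge is at row 247.6 and outer at 255.8. So the chamber is at about (.4848,-.042,-.0768), in the same wrist-camera frame as the lid. Now the lid.

```bash
python3 - <<'E'
from h import *
print(rel([.4994,.3902,.021],1.394))
E
```

```text
(array([ 9.08, -0.99, 23.97]), array([-0. ,  0. ,  0.3]))
```

Request:
step_arm(increments=[{"delta_pos": [4.5, -0.5, 2], "dr": [0, 0, 0.3], "fingers": -0.1}, {"delta_pos": [9.1, -1, 5], "dr": [0, 0, 0.3], "fingers": -0.1}, {"delta_pos": [9.1, -1, 10], "dr": [0, 0, 0.3], "fingers": -0.1}, {"delta_pos": [9.1, -1, 15], "dr": [0, 0, 0.3], "fingers": -0.1}, {"delta_pos": [9.1, -1, 17], "dr": [0, 0, 0.3], "fingers": -0.1}])

```text
time: 26.85
tool_pos: [0.4982, 0.3895, 0.0874]
tool_rot: [-3.138, 0.004, 1.393]
contact_force: [-0.1, -0.2, 1.0]
opening: 0.0506
grip_force: 0.0
```

```bash
python3 - <<'E'
from h import *
for _ in range(3): viewer.read_camera("top")
print(robot.observe()["tool_pos"],rel([.4994,.3902,.021],1.394))
E
```

```text
[0.49937266 0.39036683 0.09011317] (array([-0.01,  0.02,  6.91]), array([-0.1,  0.1, -0.1]))
```

Request:
step_arm(increments=[{"delta_pos": [0, 0, 2], "dr": [0, 0, 0], "fingers": -0.1}, {"delta_pos": [0, 0, 4], "dr": [0, 0, 0], "fingers": -0.1}, {"delta_pos": [0, 0, 6], "dr": [0, 0, 0], "fingers": -0.1}, {"delta_pos": [0, 0, 6.8], "dr": [0, 0, 0], "fingers": -0.1}, {"delta_pos": [0, 0, 6.8], "dr": [0, 0, 0], "fingers": -0.1}])

```text
time: 27.62
tool_pos: [0.4999, 0.3916, 0.0236]
tool_rot: [3.141, -0.001, 1.394]
contact_force: [0.2, 0.0, -0.2]
opening: 0.0505
grip_force: 0.0
```

Request:
step_arm(increments=[{"delta_pos": [0, 0, 0], "dr": [0, 0, 0], "fingers": 0.3}, {"delta_pos": [0, 0, 0], "dr": [0, 0, 0], "fingers": 1}, {"delta_pos": [0, 0, 0], "dr": [0, 0, 0], "fingers": 1}, {"delta_pos": [0, 0, 0], "dr": [0, 0, 0], "fingers": 1}, {"delta_pos": [0, 0, 0], "dr": [0, 0, 0], "fingers": 1}], newtons=55)

```text
time: 28.25
tool_pos: [0.4994, 0.3917, 0.0228]
tool_rot: [3.141, -0.0, 1.395]
contact_force: [-0.1, -0.4, 1.6]
opening: 0.0135
grip_force: 55.0
```

Request:
step_arm(increments=[{"delta_pos": [0, 0, -2], "dr": [0, 0, 0], "fingers": 1}, {"delta_pos": [0, 0, -6], "dr": [0, 0, 0], "fingers": 1}, {"delta_pos": [0, 0, -10], "dr": [0, 0, 0], "fingers": 1}, {"delta_pos": [0, 0, -14], "dr": [0, 0, 0], "fingers": 1}, {"delta_pos": [0, 0, -16], "dr": [0, 0, 0], "fingers": 1}])

```text
time: 28.88
tool_pos: [0.4997, 0.3919, 0.1846]
tool_rot: [3.14, -0.001, 1.395]
contact_force: [-0.5, 0.2, -3.5]
opening: 0.0137
grip_force: 55.0
```

```bash
cat > held.py <<'E'
from h import *
for _ in range(4): viewer.read_camera("top")
c=viewer.camera_params("wrist");im=viewer.read_camera("wrist");o=robot.observe();p=o["tool_pos"];y=o["tool_rot"][2]-np.pi/2;print(p,o["tool_rot"],o["contact_force"].round(1),o["opening"])
z=p[2]-.012
segs=rect(.068,.118,z+.006)+[((-.007,.007,z+.039),(-.007,.05,z+.039)),((-.007,.05,z+.039),(.007,.05,z+.039)),((.007,.05,z+.039),(.007,.007,z+.039))]
for d in([0,0,0],[.005,.005,.01],[-.005,-.005,-.01]):
    x,s=edgefit(c,im,segs,[p[0]+d[0],p[1]+d[1],y+d[2]],280,(.004,.004,.02));e=x-[p[0],p[1],y]
    print(x,s,"tool x,y,yaw offset",(np.cos(y+np.pi/2)*e[0]+np.sin(y+np.pi/2)*e[1]).round(4),(np.sin(y+np.pi/2)*e[0]-np.cos(y+np.pi/2)*e[1]).round(4),e[2].round(4))
cv2.imwrite("pics/held.png",im[:,:,::-1])
E
python3 held.py
```

```text
[0.49855456 0.39119403 0.18081095] [-3.13925067e+00  2.20808803e-03  1.39465640e+00] [-0.1  0.5 -3.3] 0.013856928664789355
[ 0.4983  0.3895 -0.1771] -87.422775 tool x,y,yaw offset -0.0017 0.0 -0.001
[ 0.4983  0.3895 -0.177 ] -87.42264 tool x,y,yaw offset -0.0017 0.0 -0.0009
[ 0.4983  0.3895 -0.1771] -87.42289 tool x,y,yaw offset -0.0017 0.0 -0.001
```

The wrist bias is tiny: the lid sits 1.6 mm toward -tool x of the TCP. Carrying it to the chamber now.

```bash
python3 - <<'E'
from h import *
print(rel([.4849,-.0404,.185],1.494))
E
```

```text
(array([-42.73,   6.22,  -0.34]), array([-0.1,  0.1, -5.7]))
```

Request:
step_arm(increments=[{"delta_pos": [-3, 0.4, -0.4], "dr": [0, 0, -1], "fingers": 1}, {"delta_pos": [-8, 1.2, -0.4], "dr": [0, 0, -2], "fingers": 1}, {"delta_pos": [-13, 1.9, -0.4], "dr": [0, 0, -3], "fingers": 1}, {"delta_pos": [-18, 2.6, -0.4], "dr": [0, 0, -4], "fingers": 1}, {"delta_pos": [-23, 3.3, -0.4], "dr": [0, 0, -5], "fingers": 1}])

```text
time: 29.75
tool_pos: [0.4905, 0.1578, 0.1851]
tool_rot: [-3.139, 0.001, 1.483]
contact_force: [0.4, 0.4, -3.2]
opening: 0.0137
grip_force: 55.0
```

Request:
step_arm(increments=[{"delta_pos": [-5, 0.6, 0], "dr": [0, 0, -0.3], "fingers": 1}, {"delta_pos": [-10, 1.2, 0], "dr": [0, 0, -0.6], "fingers": 1}, {"delta_pos": [-15, 1.8, 0], "dr": [0, 0, -0.7], "fingers": 1}, {"delta_pos": [-18, 2.2, 0], "dr": [0, 0, -0.7], "fingers": 1}, {"delta_pos": [-19.4, 2.2, 0], "dr": [0, 0, -0.7], "fingers": 1}])

```text
time: 30.38
tool_pos: [0.4955, -0.037, 0.1854]
tool_rot: [-3.139, -0.0, 1.492]
contact_force: [1.5, -0.3, -4.0]
opening: 0.0136
grip_force: 55.0
```

```bash
python3 held.py; python3 -c "
from h import *
print(rel([.4849,-.0404,.125],1.494))"
```

```text
[ 0.49596983 -0.03457938  0.18634803] [-3.14078895e+00 -5.02611285e-04  1.49503970e+00] [-0.  -0.2 -2.8] 0.013603468212564165
[ 0.4944 -0.0342 -0.1201] -79.08524 tool x,y,yaw offset 0.0003 -0.0016 -0.0443
[ 0.4944 -0.0342 -0.1203] -79.07437 tool x,y,yaw offset 0.0003 -0.0016 -0.0445
[ 0.4944 -0.0342 -0.1203] -79.0756 tool x,y,yaw offset 0.0003 -0.0016 -0.0445
(array([-0.67, -1.05,  6.14]), array([-0. , -0. ,  0.1]))
```

```bash
python3 - <<'E'
from h import *
o=robot.observe();p=o["tool_pos"];y=o["tool_rot"][2]-np.pi/2
c=viewer.camera_params("wrist");im=cv2.imread("pics/held.png")[:,:,::-1].copy();z=p[2]-.0148
H=[((-.007,.012,z+.039),(-.007,.05,z+.039)),((-.007,.05,z+.039),(.007,.05,z+.039)),((.007,.05,z+.039),(.007,.012,z+.039))]
L=rect(.068,.118,z+.006)
for n,s in(("handle",H),("lid",L),("both",H+L)):
    for d in(0,-.045):print(n,edgefit(c,im,s,[p[0]-.0001,p[1]-.0016,y+d],280,(.002,.002,.01)))
print(p,y)
g=cv2.cvtColor(im,7)
for r in(60,120,180,240):
    e=[px(c,[p[0]+np.cos(y)*a-np.sin(y)*b,p[1]-.0016+np.sin(y)*a+np.cos(y)*b,z+.006]) for a in(-.068,.068) for b in(.118,0)]
    L_=np.interp(r,[e[0][1],e[1][1]],[e[0][0],e[1][0]]);R_=np.interp(r,[e[2][1],e[3][1]],[e[2][0],e[3][0]])
    row=cv2.GaussianBlur(g,(0,0),1.5)[r].astype(int);gr=np.abs(np.diff(row))
    print(r,"pred",L_.round(),R_.round(),"edges",[i for i in range(100,560) if gr[i]>8 and gr[i]==gr[i-3:i+4].max()])
E
```

```text
handle (array([ 0.4962, -0.0347, -0.0715]), np.float32(-113.75769))
handle (array([ 0.496 , -0.0347, -0.0759]), np.float32(-113.84452))
lid (array([ 0.4959, -0.0358, -0.0781]), np.float32(-61.111687))
lid (array([ 0.4959, -0.0358, -0.0781]), np.float32(-61.10314))
both (array([ 0.4952, -0.0347, -0.0946]), np.float32(-86.29381))
both (array([ 0.4952, -0.0347, -0.0946]), np.float32(-86.29471))
[ 0.49596983 -0.03457938  0.18634803] -0.07575663018307477
60 pred 167.0 469.0 edges []
120 pred 174.0 462.0 edges []
180 pred 181.0 454.0 edges [163, 164, 179, 288, 507, 508, 549]
240 pred 188.0 447.0 edges [300, 301, 333, 448]
```

The lid hasn't slipped in the hand. Lowering.

Request:
step_arm(increments=[{"delta_pos": [-0.4, -0.6, 1], "dr": [0, 0, 0], "fingers": 1}, {"delta_pos": [-0.7, -1.1, 2.5], "dr": [0, 0, 0], "fingers": 1}, {"delta_pos": [-0.7, -1.1, 4.5], "dr": [0, 0, 0], "fingers": 1}, {"delta_pos": [-0.7, -1.1, 6], "dr": [0, 0, 0], "fingers": 1}, {"delta_pos": [-0.7, -1.1, 6], "dr": [0, 0, 0], "fingers": 1}])

```text
time: 31.25
tool_pos: [0.4834, -0.0411, 0.1253]
tool_rot: [-3.138, -0.0, 1.495]
contact_force: [-0.3, -0.3, -2.6]
opening: 0.0138
grip_force: 55.0
```

```bash
python3 -c "
from h import *
for _ in range(4): viewer.read_camera('top')
o=robot.observe();print(o['tool_pos'],o['tool_rot'],o['contact_force'],rel([.4849,-.0404,.106],1.494))"
```

```text
[ 0.48506016 -0.04176301  0.127309  ] [3.14033987e+00 2.90508820e-04 1.49453955e+00] [ 0.50595987 -0.07867942 -3.83126384] (array([ 0.14, -0.03,  2.13]), array([0.1, 0. , 0. ]))
```

Request:
step_arm(increments=[{"delta_pos": [0.1, 0, 0.5], "dr": [0, 0, 0], "fingers": 1}, {"delta_pos": [0.1, 0, 1], "dr": [0, 0, 0], "fingers": 1}, {"delta_pos": [0.1, 0, 1.4], "dr": [0, 0, 0], "fingers": 1}, {"delta_pos": [0.1, 0, 1.8], "dr": [0, 0, 0], "fingers": 1}, {"delta_pos": [0.1, 0, 1.8], "dr": [0, 0, 0], "fingers": 1}])

```text
time: 32.08
tool_pos: [0.4845, -0.0408, 0.1083]
tool_rot: [-3.141, -0.0, 1.494]
contact_force: [-0.9, -0.5, -3.3]
opening: 0.0136
grip_force: 55.0
```

The lip has entered the mouth without contact.

Request:
step_arm(increments=[{"delta_pos": [0, 0, 0.2], "dr": [0, 0, 0], "fingers": 1}, {"delta_pos": [0, 0, 0.4], "dr": [0, 0, 0], "fingers": 1}, {"delta_pos": [0, 0, 0.4], "dr": [0, 0, 0], "fingers": 1}, {"delta_pos": [0, 0, 0.4], "dr": [0, 0, 0], "fingers": 1}, {"delta_pos": [0, 0, 0.4], "dr": [0, 0, 0], "fingers": 1}])

```text
time: 32.7
tool_pos: [0.4849, -0.0409, 0.1048]
tool_rot: [3.141, 0.0, 1.494]
contact_force: [0.0, 0.1, -1.7]
opening: 0.0134
grip_force: 55.0
```

Request:
step_arm(increments=[{"delta_pos": [0, 0, 0], "dr": [0, 0, 0], "fingers": 0.3}, {"delta_pos": [0, 0, 0], "dr": [0, 0, 0], "fingers": 0}, {"delta_pos": [0, 0, 0], "dr": [0, 0, 0], "fingers": 0}, {"delta_pos": [0, 0, 0], "dr": [0, 0, 0], "fingers": 0}, {"delta_pos": [0, 0, 0], "dr": [0, 0, 0], "fingers": 0}])

```text
time: 33.33
tool_pos: [0.4848, -0.0409, 0.1047]
tool_rot: [3.142, 0.0, 1.494]
contact_force: [0.4, -0.7, -1.2]
opening: 0.0458
grip_force: 0.0
```

Request:
step_arm(increments=[{"delta_pos": [0, 0, -3], "dr": [0, 0, 0], "fingers": 0}, {"delta_pos": [0, 0, -6], "dr": [0, 0, 0], "fingers": 0}, {"delta_pos": [-4, 0, -9], "dr": [0, 0, 0], "fingers": 0}, {"delta_pos": [-8, 0, -12], "dr": [0, 0, 0], "fingers": 0}, {"delta_pos": [-10, 0, -13], "dr": [0, 0, 0], "fingers": 0}])

```text
time: 33.95
tool_pos: [0.4776, -0.1426, 0.2367]
tool_rot: [3.138, 0.002, 1.493]
contact_force: [0.1, 0.7, 0.1]
opening: 0.0459
grip_force: 0.0
```

```bash
python3 - <<'E'
from h import *
for _ in range(4): viewer.read_camera("top")
c=viewer.camera_params("wrist");im=viewer.read_camera("wrist");o=robot.observe();p=o["tool_pos"];print(p,o["tool_rot"])
for z in(.09,.094,.098):
    L=rect(.068,.118,z+.006);H=rect(.007,.05,z+.039)
    print(z,edgefit(c,im,L+H,[.4848,-.042,-.0768],280,(.004,.004,.02)),edgefit(c,im,H,[.4848,-.042,-.0768],280,(.004,.004,.02)))
cv2.imwrite("pics/seat.png",im[:,:,::-1])
g=cv2.medianBlur(cv2.cvtColor(im,cv2.COLOR_RGB2GRAY),5);m=(g<60).astype(np.uint8);m[280:]=0;n,_,st,ce=cv2.connectedComponentsWithStats(m)
for i in range(1,n):
    if st[i][4]>200:print(ce[i].round(1),st[i])
print([px(c,[.459,.131,z]).round(1) for z in(.092,.106)], [(335*.03/(c["T"][2,3]-z)).round(1) for z in(.092,.106)])
E
```

```text
[ 0.47676431 -0.13977495  0.23401314] [-3.14038321e+00 -8.05164646e-04  1.49421003e+00]
0.09 (array([ 0.4848, -0.0429, -0.0778]), np.float32(-103.64765)) (array([ 0.4849, -0.0431, -0.0733]), np.float32(-116.21181))
0.094 (array([ 0.4847, -0.0426, -0.0787]), np.float32(-91.11661)) (array([ 0.4845, -0.0443, -0.0764]), np.float32(-118.94147))
0.098 (array([ 0.4843, -0.0403, -0.0758]), np.float32(-80.06153)) (array([ 0.4848, -0.0445, -0.0698]), np.float32(-112.46665))
[317.7 104.8] [ 309   35   18  143 2467]
[626.3 172.5] [619 163  17  21 218]
[177.5 256.8] [ 144  229   78   51 1830]
[567.6 267.4] [524 257  81  23 331]
[array([ 261.4, -151.2]), array([ 257.9, -169. ])] [np.float64(33.3), np.float64(34.9)]
```

The lid is seated at (.4848,-.0429), z .09 and square. Next the plug: shut fingers above it.

```bash
python3 -c "
from h import *
print(rel([.4594,.131,.19],1.494))"
```

```text
(array([26.86, -3.8 ,  4.43]), array([-0.1, -0. ,  0. ]))
```

Request:
step_arm(increments=[{"delta_pos": [6, -0.8, 0], "dr": [0, 0, 0], "fingers": 1}, {"delta_pos": [12, -1.6, 0], "dr": [0, 0, 0], "fingers": 1}, {"delta_pos": [18, -2.4, 0], "dr": [0, 0, 0], "fingers": 1}, {"delta_pos": [23, -3.2, 2], "dr": [0, 0, 0], "fingers": 1}, {"delta_pos": [26.9, -3.8, 4.4], "dr": [0, 0, 0], "fingers": 1}])

```text
time: 34.83
tool_pos: [0.4587, 0.1336, 0.1899]
tool_rot: [-3.142, -0.0, 1.497]
contact_force: [-0.2, -0.2, -0.5]
opening: 0.002
grip_force: 0.0
```

```bash
python3 -c "
from h import *
for _ in range(4): viewer.read_camera('top')
o=robot.observe();print(o['tool_pos'],o['opening'],rel([.4594,.131,.111],1.494))
im=viewer.read_camera('wrist');c=viewer.camera_params('wrist')
g=cv2.medianBlur(cv2.cvtColor(im,cv2.COLOR_RGB2GRAY),5);m=(g<60).astype(np.uint8);m[285:]=0;n,_,st,ce=cv2.connectedComponentsWithStats(m)
for i in range(1,n):
    if st[i][4]>200:print(ce[i].round(1),st[i])
print([px(c,[.4594,.131,z]).round(1) for z in(.092,.106)])"
```

```text
[0.45894289 0.13157586 0.18997708] 0.0006309958696889579 (array([-0.05,  0.07,  7.9 ]), array([-0.1,  0. ,  0.2]))
[593.8  46. ] [ 574   17   40   58 1364]
[402.  236.1] [ 371  206   64   66 2779]
[318.1 241.3] [ 300  220   38   43 1291]
[array([317.3, 239.2]), array([317.3, 244.5])]
```

Request:
step_arm(increments=[{"delta_pos": [0, 0, 4], "dr": [0, 0, 0], "fingers": 1}, {"delta_pos": [0, 0, 7.5], "dr": [0, 0, 0], "fingers": 1}, {"delta_pos": [0, 0, 8.2], "dr": [0, 0, 0], "fingers": 1}, {"delta_pos": [0, 0, 8.7], "dr": [0, 0, 0], "fingers": 1}, {"delta_pos": [0, 0, 8.7], "dr": [0, 0, 0], "fingers": 1}])

```text
time: 35.7
tool_pos: [0.4606, 0.1303, 0.1046]
tool_rot: [3.14, -0.0, 1.494]
contact_force: [-0.2, 0.1, 0.7]
opening: 0.0003
grip_force: 0.0
```

Request:
step_arm(increments=[{"delta_pos": [0, 0, 0.2], "dr": [0, 0, 0], "fingers": 1}, {"delta_pos": [0, 0, 0.4], "dr": [0, 0, 0], "fingers": 1}, {"delta_pos": [0, 0, 0.4], "dr": [0, 0, 0], "fingers": 1}, {"delta_pos": [0, 0, 0.4], "dr": [0, 0, 0], "fingers": 1}, {"delta_pos": [0, 0, 0.4], "dr": [0, 0, 0], "fingers": 1}])

```text
time: 36.33
tool_pos: [0.4598, 0.1306, 0.0997]
tool_rot: [3.142, 0.0, 1.494]
contact_force: [0.4, -0.7, 0.9]
opening: 0.0003
grip_force: 0.1
```

Request:
step_arm(increments=[{"delta_pos": [0, 0, 0.1], "dr": [0, 0, 0], "fingers": 1}, {"delta_pos": [0, 0, 0.2], "dr": [0, 0, 0], "fingers": 1}, {"delta_pos": [0, 0, 0.4], "dr": [0, 0, 0], "fingers": 1}, {"delta_pos": [0, 0, 0.4], "dr": [0, 0, 0], "fingers": 1}, {"delta_pos": [0, 0, 0.4], "dr": [0, 0, 0], "fingers": 1}])

```text
time: 36.95
tool_pos: [0.4598, 0.1305, 0.0957]
tool_rot: [-3.141, 0.0, 1.494]
contact_force: [0.2, -0.8, 0.3]
opening: 0.0005
grip_force: 0.0
```

Request:
step_arm(increments=[{"delta_pos": [0, 0, 0.2], "dr": [0, 0, 0], "fingers": 1}, {"delta_pos": [0, 0, 0.4], "dr": [0, 0, 0], "fingers": 1}, {"delta_pos": [0, 0, 0.5], "dr": [0, 0, 0], "fingers": 1}, {"delta_pos": [0, 0, 0.5], "dr": [0, 0, 0], "fingers": 1}, {"delta_pos": [0, 0, 0.5], "dr": [0, 0, 0], "fingers": 1}])

```text
time: 37.58
tool_pos: [0.4601, 0.1306, 0.0921]
tool_rot: [3.14, -0.0, 1.494]
contact_force: [-4.1, 0.2, 16.2]
opening: 0.0006
grip_force: 7.6
```

Contact came only at z .092, so the plug is home now. To find out whether it was up beforehand, I'll repeat the same wrist view as before and compare.

Request:
step_arm(increments=[{"delta_pos": [0, 0, -2], "dr": [0, 0, 0], "fingers": 1}, {"delta_pos": [0, 0, -6], "dr": [0, 0, 0], "fingers": 1}, {"delta_pos": [0, 0, -10], "dr": [0, 0, 0], "fingers": 1}, {"delta_pos": [0, 0, -10], "dr": [0, 0, 0], "fingers": 1}, {"delta_pos": [0, 0, -10], "dr": [0, 0, 0], "fingers": 1}])

```text
time: 38.2
tool_pos: [0.4593, 0.1305, 0.19]
tool_rot: [-3.141, 0.0, 1.494]
contact_force: [0.3, -0.3, -1.1]
opening: 0.0005
grip_force: 0.0
```

```bash
python3 -c "
from h import *
for _ in range(4): viewer.read_camera('top')
o=robot.observe();print(o['tool_pos'],o['opening'],rel([.4594,.131,.111],1.494))
im=viewer.read_camera('wrist');c=viewer.camera_params('wrist')
g=cv2.medianBlur(cv2.cvtColor(im,cv2.COLOR_RGB2GRAY),5);m=(g<60).astype(np.uint8);m[285:]=0;n,_,st,ce=cv2.connectedComponentsWithStats(m)
for i in range(1,n):
    if st[i][4]>200:print(ce[i].round(1),st[i])
print([px(c,[.4594,.131,z]).round(1) for z in(.092,.106)])
cv2.imwrite('pics/k2.png',im[:,:,::-1])"
```

```text
[0.4592414  0.13047692 0.18955451] 0.0004153164280042265 (array([0.06, 0.03, 7.86]), array([-0.1,  0. ,  0. ]))
[593.9  43.6] [ 574   15   41   58 1379]
[401.8 234.7] [ 371  205   64   66 2791]
[317.5 235.9] [ 300  215   36   42 1177]
[array([317.7, 239.1]), array([317.7, 244.4])]
```

Relative to the knob, the plug shifted about 4 px and its area shrank by 9%, so it was up before, by roughly 11–13 mm. That is close to the 10 mm limit, so I'll pull it fully up again and press it home a second time, which does no harm.

Request:
step_arm(increments=[{"delta_pos": [0, 0, 0], "dr": [0, 0, 10], "fingers": -0.1}, {"delta_pos": [0, 0, 0], "dr": [0, 0, 20], "fingers": -0.1}, {"delta_pos": [0, 0, 0], "dr": [0, 0, 30], "fingers": -0.1}, {"delta_pos": [0, 0, 0], "dr": [0, 0, 40.6], "fingers": -0.1}, {"delta_pos": [0, 0, 0], "dr": [0, 0, 40.6], "fingers": -0.1}])

```text
time: 39.08
tool_pos: [0.4596, 0.1305, 0.1902]
tool_rot: [-3.141, 0.001, 0.787]
contact_force: [-0.7, -0.1, -0.9]
opening: 0.046
grip_force: 0.0
```

Request:
step_arm(increments=[{"delta_pos": [0, 0, 4], "dr": [0, 0, 0], "fingers": -0.1}, {"delta_pos": [0, 0, 8], "dr": [0, 0, 0], "fingers": -0.1}, {"delta_pos": [0, 0, 10], "dr": [0, 0, 0], "fingers": -0.1}, {"delta_pos": [0, 0, 11.8], "dr": [0, 0, 0], "fingers": -0.1}, {"delta_pos": [0, 0, 11.8], "dr": [0, 0, 0], "fingers": -0.1}])

```text
time: 39.7
tool_pos: [0.4588, 0.1304, 0.0714]
tool_rot: [-3.14, 0.003, 0.789]
contact_force: [0.2, 0.7, 0.7]
opening: 0.0504
grip_force: 0.0
```

Request:
step_arm(increments=[{"delta_pos": [0, 0, 0], "dr": [0, 0, 0], "fingers": 0.2}, {"delta_pos": [0, 0, 0], "dr": [0, 0, 0], "fingers": 1}, {"delta_pos": [0, 0, 0], "dr": [0, 0, 0], "fingers": 1}, {"delta_pos": [0, 0, 0], "dr": [0, 0, 0], "fingers": 1}, {"delta_pos": [0, 0, 0], "dr": [0, 0, 0], "fingers": 1}], newtons=50)

```text
time: 40.33
tool_pos: [0.4595, 0.1313, 0.0734]
tool_rot: [-3.141, -0.001, 0.786]
contact_force: [-3.3, 3.2, 4.3]
opening: 0.029
grip_force: 50.0
```

Request:
step_arm(increments=[{"delta_pos": [0, 0, -0.4], "dr": [0, 0, 0], "fingers": 1}, {"delta_pos": [0, 0, -0.8], "dr": [0, 0, 0], "fingers": 1}, {"delta_pos": [0, 0, -1.2], "dr": [0, 0, 0], "fingers": 1}, {"delta_pos": [0, 0, -1.7], "dr": [0, 0, 0], "fingers": 1}, {"delta_pos": [0, 0, -1.7], "dr": [0, 0, 0], "fingers": 1}])

```text
time: 40.95
tool_pos: [0.4594, 0.1312, 0.0877]
tool_rot: [-3.14, 0.0, 0.785]
contact_force: [6.3, 7.0, -23.2]
opening: 0.0286
grip_force: 50.0
```

It is at a hard stop 14.3 mm up. I'll hold briefly, then push it home while still gripping.

Request:
step_arm(increments=[{"delta_pos": [0, 0, 0.1], "dr": [0, 0, 0], "fingers": 1}, {"delta_pos": [0, 0, 0.1], "dr": [0, 0, 0], "fingers": 1}, {"delta_pos": [0, 0, 0.1], "dr": [0, 0, 0], "fingers": 1}, {"delta_pos": [0, 0, 0.1], "dr": [0, 0, 0], "fingers": 1}, {"delta_pos": [0, 0, 0.1], "dr": [0, 0, 0], "fingers": 1}])

```text
time: 41.58
tool_pos: [0.4595, 0.1312, 0.0876]
tool_rot: [-3.14, 0.0, 0.785]
contact_force: [2.8, 6.0, -13.8]
opening: 0.0288
grip_force: 50.0
```

Request:
step_arm(increments=[{"delta_pos": [0, 0, 0.4], "dr": [0, 0, 0], "fingers": 1}, {"delta_pos": [0, 0, 0.8], "dr": [0, 0, 0], "fingers": 1}, {"delta_pos": [0, 0, 1.2], "dr": [0, 0, 0], "fingers": 1}, {"delta_pos": [0, 0, 1.7], "dr": [0, 0, 0], "fingers": 1}, {"delta_pos": [0, 0, 1.8], "dr": [0, 0, 0], "fingers": 1}])

```text
time: 42.2
tool_pos: [0.4596, 0.1313, 0.0731]
tool_rot: [-3.141, -0.001, 0.786]
contact_force: [-11.7, 4.3, 31.4]
opening: 0.0289
grip_force: 50.0
```

Request:
step_arm(increments=[{"delta_pos": [0, 0, 0], "dr": [0, 0, 0], "fingers": -0.1}, {"delta_pos": [0, 0, 0], "dr": [0, 0, 0], "fingers": -0.1}, {"delta_pos": [0, 0, 0], "dr": [0, 0, 0], "fingers": -0.1}, {"delta_pos": [0, 0, -1], "dr": [0, 0, 0], "fingers": -0.1}, {"delta_pos": [0, 0, -4], "dr": [0, 0, 0], "fingers": -0.1}])

```text
time: 42.82
tool_pos: [0.459, 0.1303, 0.1104]
tool_rot: [-3.14, 0.003, 0.785]
contact_force: [0.5, -0.0, 0.5]
opening: 0.0506
grip_force: 0.0
```

Plug home, with 31 N against its stop. Now the knob: move above it and turn along the bar.

```bash
python3 -c "
from h import *
print(robot.observe()['tool_pos'],rel([.5285,.125,.19],2.236))"
```

```text
[0.45895563 0.13032228 0.1104201 ] (array([ 4.52,  5.28, -7.98]), array([ -0.2,   0. , -83.1]))
```

Request:
step_arm(increments=[{"delta_pos": [0, 0, -4], "dr": [0, 0, 0], "fingers": -0.1}, {"delta_pos": [0, 0, -8], "dr": [0, 0, -10], "fingers": -0.1}, {"delta_pos": [1.5, 1.8, -8], "dr": [0, 0, -20], "fingers": -0.1}, {"delta_pos": [3, 3.6, -8], "dr": [0, 0, -30], "fingers": -0.1}, {"delta_pos": [4.5, 5.3, -8], "dr": [0, 0, -40], "fingers": -0.1}])

```text
time: 43.45
tool_pos: [0.5299, 0.1248, 0.1914]
tool_rot: [3.141, 0.0, 1.489]
contact_force: [-0.5, 0.3, 0.5]
opening: 0.0508
grip_force: 0.0
```

Request:
step_arm(increments=[{"delta_pos": [0, 0, 0], "dr": [0, 0, -10], "fingers": -0.1}, {"delta_pos": [0, 0, 0], "dr": [0, 0, -20], "fingers": -0.1}, {"delta_pos": [0, 0, 0], "dr": [0, 0, -30], "fingers": -0.1}, {"delta_pos": [0, 0, 0], "dr": [0, 0, -40], "fingers": -0.1}, {"delta_pos": [0, 0, 0], "dr": [0, 0, -43], "fingers": -0.1}])

```text
time: 44.08
tool_pos: [0.5291, 0.1248, 0.1912]
tool_rot: [3.142, 0.0, 2.237]
contact_force: [-0.2, 0.3, 0.1]
opening: 0.0502
grip_force: 0.0
```

```bash
python3 - <<'E'
from h import *
for _ in range(4): viewer.read_camera("top")
c=viewer.camera_params("wrist");im=viewer.read_camera("wrist");o=robot.observe();print(o["tool_pos"],o["tool_rot"],o["qpos"].round(2))
for z in(.095,.10,.105,.11,.115,.12):
    S=rect(.024,.007,z);print(z,edgefit(c,im,S,[.5285,.125,-.905],285,(.004,.004,.1)))
g=cv2.medianBlur(cv2.cvtColor(im,cv2.COLOR_RGB2GRAY),3)
print(px(c,[.5285,.125,.1]));print(g[190:290:5,270:376:5])
E
```

```text
[0.52917362 0.12486188 0.19093801] [3.14147658e+00 1.90692616e-04 2.23297538e+00] [ 0.09  0.41  1.53 -0.    1.21 -0.57]
0.095 (array([ 0.5251,  0.1273, -0.7773]), np.float32(-77.2663))
0.1 (array([ 0.5237,  0.1275, -0.8428]), np.float32(-78.43117))
0.105 (array([ 0.5236,  0.1171, -0.3389]), np.float32(-90.41546))
0.11 (array([ 0.523 ,  0.1187, -0.3401]), np.float32(-87.9045))
0.115 (array([ 0.5216,  0.1204, -0.368 ]), np.float32(-84.14))
0.12 (array([ 0.5201,  0.1225, -0.4396]), np.float32(-81.66863))
[317.23895295 241.67313215]
[[125 123 145 148 147 148 147 147 156 147 145 147 147 147 171 173 173 165
  141 146 144 189]
 [127 144 147 147 147 147 147 148 147 147 146 146 147 147 127 151 176 191
  164 121 179 184]
 [146 147 147 146 148 149 144 125 118 123 122 120 126 125 112  60 158 146
  148 145 136 184]
 [146 147 145 146 147 124 116 126  54  23  29  43 126 125 124 143  60 148
  149 151 147 159]
 [149 146 147 147 137 125  54  27  23  20  21  19  24  29 129 125 147 148
  149 149 148 146]
 [149 148 149 147 121  84  27  26  21  22  27  22  27  24  26 125 147 147
  148 148 147 147]
 [148 1
[... 595 characters left out ...]
2  22  51  52  53 222 189 183
  185 184 184 185]
 [215 214 215 215 217 218 115  48  30  42 105  22  50  62 222 190 186 200
  202 185 186 184]
 [111 215 215 217 217 217 219 220  35  45 106  30 222 222 203 200 200 204
  201 203 201 203]
 [112 110 213 216 217 217 219 221  75  44 105  38 219 203 201 201 206 202
  203 201 201 206]
 [109 112 109 202 217 218 219 218  76  43 105  39 203 202 201 206 203 204
  202 200 206 201]
 [111 110 111 111 181 219 219 216 219 220 221 200 203 201 206 203 204 202
  200 207 203 204]
 [117 123 109 111 112 127 218 218 219 219 215 203 200 205 203 204 203 201
  206 204  54 120]
 [210 119 173 109 110 112 111 217 216 215 203 199 202 204 203 203 201 206
  204 205  23 116]]
```

The bar is aligned with the tool: it is vertical in the view, rows 205–273, centred on column 318. Descend, grip and turn clockwise.

Request:
step_arm(increments=[{"delta_pos": [0, 0, 3], "dr": [0, 0, 0], "fingers": -0.1}, {"delta_pos": [0, 0, 6], "dr": [0, 0, 0], "fingers": -0.1}, {"delta_pos": [0, 0, 8.5], "dr": [0, 0, 0], "fingers": -0.1}, {"delta_pos": [0, 0, 10], "dr": [0, 0, 0], "fingers": -0.1}, {"delta_pos": [0, 0, 10], "dr": [0, 0, 0], "fingers": -0.1}])

```text
time: 44.95
tool_pos: [0.5287, 0.1248, 0.09]
tool_rot: [-3.14, -0.001, 2.234]
contact_force: [0.1, -0.5, -1.1]
opening: 0.0507
grip_force: 0.0
```

Request:
step_arm(increments=[{"delta_pos": [0, 0, 0], "dr": [0, 0, 0], "fingers": 0.3}, {"delta_pos": [0, 0, 0], "dr": [0, 0, 0], "fingers": 1}, {"delta_pos": [0, 0, 0], "dr": [0, 0, 0], "fingers": 1}, {"delta_pos": [0, 0, 0], "dr": [0, 0, 0], "fingers": 1}, {"delta_pos": [0, 0, 0], "dr": [0, 0, 0], "fingers": 1}], newtons=40)

```text
time: 45.58
tool_pos: [0.5296, 0.1251, 0.0911]
tool_rot: [3.14, 0.0, 2.234]
contact_force: [1.3, 1.0, 1.1]
opening: 0.0135
grip_force: 40.0
```

Request:
step_arm(increments=[{"delta_pos": [0, 0, 0], "dr": [0, 0, 9], "fingers": 1}, {"delta_pos": [0, 0, 0], "dr": [0, 0, 18], "fingers": 1}, {"delta_pos": [0, 0, 0], "dr": [0, 0, 27], "fingers": 1}, {"delta_pos": [0, 0, 0], "dr": [0, 0, 36], "fingers": 1}, {"delta_pos": [0, 0, 0], "dr": [0, 0, 45], "fingers": 1}])

```text
time: 46.2
tool_pos: [0.5289, 0.125, 0.091]
tool_rot: [-3.141, 0.0, 1.444]
contact_force: [-2.0, 0.4, 3.0]
opening: 0.0137
grip_force: 40.0
```

```bash
python3 -c "
from h import *
o=robot.observe();print(o['tool_pos'],o['tool_rot'],o['torque'],o['contact_force'],o['opening'],o['qpos'][5])"
```

```text
[0.52892874 0.12497178 0.09099743] [-3.14127849e+00  9.96050664e-05  1.44374130e+00] [0.13454377 0.13935192 0.0242621 ] [-2.02538089  0.40092496  2.97961229] 0.01370123415451451 0.21807122050748182
```

Request:
step_arm(increments=[{"delta_pos": [0, 0, 0], "dr": [0, 0, 9], "fingers": 1}, {"delta_pos": [0, 0, 0], "dr": [0, 0, 18], "fingers": 1}, {"delta_pos": [0, 0, 0], "dr": [0, 0, 27], "fingers": 1}, {"delta_pos": [0, 0, 0], "dr": [0, 0, 36], "fingers": 1}, {"delta_pos": [0, 0, 0], "dr": [0, 0, 45], "fingers": 1}])

```text
time: 46.82
tool_pos: [0.5283, 0.1253, 0.091]
tool_rot: [-3.14, 0.001, 0.658]
contact_force: [-3.0, 1.2, 5.0]
opening: 0.0137
grip_force: 40.0
```

Request:
step_arm(increments=[{"delta_pos": [0, 0, 0], "dr": [0, 0, 9], "fingers": 1}, {"delta_pos": [0, 0, 0], "dr": [0, 0, 18], "fingers": 1}, {"delta_pos": [0, 0, 0], "dr": [0, 0, 27], "fingers": 1}, {"delta_pos": [0, 0, 0], "dr": [0, 0, 36], "fingers": 1}, {"delta_pos": [0, 0, 0], "dr": [0, 0, 45], "fingers": 1}])

```text
time: 47.45
tool_pos: [0.5282, 0.126, 0.091]
tool_rot: [-3.14, 0.002, -0.127]
contact_force: [-3.9, 4.7, 4.7]
opening: 0.0137
grip_force: 40.0
```

Request:
step_arm(increments=[{"delta_pos": [0, 0, 0], "dr": [0, 0, 9], "fingers": 1}, {"delta_pos": [0, 0, 0], "dr": [0, 0, 18], "fingers": 1}, {"delta_pos": [0, 0, 0], "dr": [0, 0, 27], "fingers": 1}, {"delta_pos": [0, 0, 0], "dr": [0, 0, 36], "fingers": 1}, {"delta_pos": [0, 0, 0], "dr": [0, 0, 45], "fingers": 1}])

```text
time: 48.08
tool_pos: [0.5285, 0.1265, 0.091]
tool_rot: [-3.141, 0.002, -0.912]
contact_force: [-1.9, 7.1, 3.7]
opening: 0.0137
grip_force: 40.0
```

```bash
python3 -c "
from h import *
o=robot.observe();print(o['tool_pos'],o['tool_rot'],o['torque'],o['contact_force'],o['opening'],o['qpos'][5])"
```

```text
[0.52853312 0.12654109 0.09102532] [-3.14074744e+00  2.26737871e-03 -9.12273199e-01] [1.53634375 0.351495   0.20827162] [-1.90350805  7.14623975  3.69861039] 0.01365364508676418 2.5739985405714143
```

Turned 180° with the moment at 0.208 N m, so the ratchet is slipping. Release and retreat, then do a last check of the lid and plug.

Request:
step_arm(increments=[{"delta_pos": [0, 0, 0], "dr": [0, 0, 0], "fingers": 0.3}, {"delta_pos": [0, 0, 0], "dr": [0, 0, 0], "fingers": -0.1}, {"delta_pos": [0, 0, 0], "dr": [0, 0, 0], "fingers": -0.1}, {"delta_pos": [0, 0, -2], "dr": [0, 0, 0], "fingers": -0.1}, {"delta_pos": [0, 0, -6], "dr": [0, 0, 0], "fingers": -0.1}])

```text
time: 48.7
tool_pos: [0.528, 0.1245, 0.1498]
tool_rot: [3.138, 0.002, -0.907]
contact_force: [0.6, 0.4, 0.1]
opening: 0.0501
grip_force: 0.0
```

Request:
step_arm(increments=[{"delta_pos": [0, 0, -5], "dr": [0, 0, 0], "fingers": -0.1}, {"delta_pos": [0, 0, -8], "dr": [0, 0, -10], "fingers": -0.1}, {"delta_pos": [0, 0, -8], "dr": [0, 0, -20], "fingers": -0.1}, {"delta_pos": [0, 0, -8], "dr": [0, 0, -30], "fingers": -0.1}, {"delta_pos": [0, 0, -8], "dr": [0, 0, -40], "fingers": -0.1}])

```text
time: 49.32
tool_pos: [0.5291, 0.1247, 0.2307]
tool_rot: [3.141, -0.0, -0.203]
contact_force: [0.4, 0.6, 0.2]
opening: 0.0506
grip_force: 0.0
```

```bash
python3 -c "
from h import *
for _ in range(4): viewer.read_camera('top')
o=robot.observe();print(o['tool_pos'],o['tool_rot'])
print(rel([.5,-.14,.236],1.494),rel([.42,.13,.236],-.2))"
```

```text
[0.52911022 0.12474199 0.2305978 ] [ 3.14134438e+00  1.45449866e-04 -2.12903506e-01]
(array([ 2.75, 26.49, -0.53]), array([  0. ,   0. , -97.8])) (array([-10.78,   1.79,  -0.54]), array([ 0. ,  0. , -0.7]))
```

```bash
python3 - <<'E'
from h import *
c=viewer.camera_params("scene");im=viewer.read_camera("scene")
for z in(.09,.096):
    S=[s for s in rect(.068,.118,z+.006)]+rect(.007,.05,z+.039)
    print(z,edgefit(c,im,S,[.4848,-.0429,-.0778],480,(.004,.004,.02)))
t=viewer.camera_params("top");im=viewer.read_camera("top");print(edgefit(t,im,rect(.068,.118,.096),[.483,-.0415,-.0778],480,(.004,.004,.02)))
E
```

```text
0.09 (array([ 0.4844, -0.0438, -0.0906]), np.float32(-104.08055))
0.096 (array([ 0.4921, -0.0462, -0.098 ]), np.float32(-102.156525))
(array([ 0.4839, -0.0403, -0.0742]), np.float32(-99.510864))
```

The lid is still seated and square. Handing in.

```bash
python3 -c "
from cell import robot
print(robot.hand_in())"
```

```text
the job is handed in; nothing more can be done
None
```

The job is handed in, with no verdict returned: three capped vials in the chamber, lid seated, plug pressed home (I pulled it up and pressed it a second time because the first lift looked close to the 10 mm limit), and the knob turned 180° until the ratchet slipped.

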